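# Unhook a carded hasp from its display peg and pack it in the tin case

## Robot

A 7-joint arm with a two-finger parallel gripper is mounted at the origin on the work surface. World frame = base frame: x ahead of the robot, y to its left, z up, the work surface at z = 0. Lengths are in m, angles in rad, forces in N, time in s.
With the tool pointing down it reaches from about 0.4 to 0.85 m from the base axis. Payload 10.4 kg.
Tool frame: the origin (TCP) lies at the centre of the arm's flange, where the gripper is bolted on; the fingertips stand 173 mm ahead of it and the grasp point (between the pads) lies 155 mm ahead of it (manip.nose_length is the distance from the TCP to the fingertips, in m); z points along the fingers, x is the direction in which the jaws open and shut, and the axes are right-handed (so a half turn about z gives the same grasp; the last joint's range is limited). The gripper opens to 85 mm and grips with 20 to 120 N. Pads are 22 mm wide; open, the fingers measure 114 mm over their backs; the gripper's body (76 mm by 85 mm) begins 54 mm behind the grasp point. The pads swing forward as they close: fully open they stand 13 mm farther back than shut.
Start: joints at [1.257, 0.332, -0.065, 1.46, 0.022, 1.35, -0.088], TCP at [0.179, -0.599, 0.405] pointing down, gripper open.
Joint ranges: [-2.6, 2.6], [-0.5, 2.12], [-1.47, 1.34], [0.16, 2.42], [-1.27, 4.41], [0.06, 2.06], [-2.6, 2.6]. Speed limits (rad/s): [2.22, 2.22, 2.79, 2.79, 3.14, 3.14, 3.14].

## Interface

Orientations are given as a unit quaternion [x, y, z, w].
In Python, from workcell import status, cams, order, manip gives the robot as it stands.
- The arm moves only by the tool servo_tool, never from a script. Its argument "motion" is a list that holds one entry, the list of rows, each a list of 6 numbers: the shift along the tool's x, y, z in units of 50 mm (1.0 is 50 mm), then the turn, a rotation vector about the tool's x, y, z in units of 5 degrees (1.0 is 5 degrees). In form: [[[x, y, z, ax, ay, az], ...]]. A call has 1 to 12 rows; each row shifts and turns the pose as measured when the row begins, along the tool's axes as they then stand; what a row does not reach is not made up. A row lasts 1/10 s, in which the tool goes at most 50 mm and 8.59 degrees, less where a joint would pass 70% of its speed; a pose out of reach is approached as far as the arm can. A call is refused whole if a number of a shift passes 1 or a number of a turn 1, either way. A call with a gripper value outside its range is refused whole. "jaw" is the closure in counts, from 0 (fully open) to 255 (shut), set as the call begins (left out, the last holds). The fingers move at their own pace and stop on an object; "force" is the grip in N (left out, the last holds). Time passes only in rows, so rows that do not move let the fingers close. It gives the time, the measured TCP pose, the force and the opening at its end, in the units of the state.
- status.get_obs(): the state, without advancing time (a new reading comes with each control period).
- cams.camera(name): name is "side" or "top" or "wrist"; returns a dict with "color" (480x640x3 uint8, red, green, blue), "vertical_fov" (degrees; the focal length in pixels is half the picture's height over the tangent of half this angle, whatever the lens; pixels are square), "cx", "cy" (the principal point, pixels), "extrinsics" (4x4, takes a point from camera to world coordinates). Camera axes: x right, y down, z forward; pixel columns grow to the right and rows downward; lengths in m; the calibration is good to about 2 mm. A picture is of the moment at which its call begins. There is no depth.
- order.hand_in(): hands the job in, once; it reports no verdict.
The state is a dict: "clock": time; "joint_pos": joint angles; "joint_velocities": joint speeds; "tau": joint torques, N m; "position": TCP position; "ee_rot": TCP orientation; "ft_force": force on the tool from outside, world axes, zero at the start; "torque": the same for the moment, N m; "grip_width": opening from 0.0 (shut) to 1.0 (fully open).
Only numpy, scipy, OpenCV 4.12 (cv2) and the standard library are available. Lean on these libraries where they do the work, as an engineer would, in place of code of your own. Each camera call takes 0.05 s, during which the arm holds its last target.

## Task

Take the square-topped card with the flat brass hasp off its display peg, lifting its hole clear of the peg's turned-up tip as you slide it off: the wire pegs are bent by use and delicate, so feel your way and never strain them (keep under about 10 N). Then stand the card upright, fully down, in the slot of the walnut block in the open tin case and let go. Leave the other card, the one with the rounded top, hanging and everything else where it is.

Things in the scene. Friction and masses are not known exactly. Their poses are not given: they have to be found in the camera images.
- hasp_card: The card to move: square-topped stiff brown board, 56 mm wide (its y), 130 mm tall (z), 5 mm thick (x), 50 to 100 g, with a flat brass hasp (oblong plates and a staple, 11 mm proud) on its -x face 35 to 57 mm above the lower edge. Origin: middle of the lower edge; z up, +x towards the rail. Hangs on either peg, 24 to 36 mm off the rail. Pinch its plain top 45 mm across the 5 mm.
- hole_top (a point): Middle of the upper edge of the hasp card's hole, 45 mm below the card's top edge; this edge rests on the peg. The hole is 18 mm wide (y) and 25 mm high, so it leaves 17 mm of lift on the 8 mm wire before the hole's lower edge meets the wire from below.
- ring_card: The other card, same board and hole, but with a round tab, 42 mm wide, for its top, and a round brass rosette and ring pull. It hangs on the other peg and must stay hanging there.
- stand: Fixed wooden display stand, yaw up to 0.2 rad. Origin: on the table below the rail's front face; x towards the rail's back, y along the rail, z up. Foot 140 x 210 x 18 mm (x -90 to 50 mm). Rail 20 x 210 mm, top 174 mm above the table. Two steel wire pegs, 8 mm thick, stick out to -x at y = -60 and 60 mm, axis 170 mm above the table, level up to x = -44 mm, then bent (see the peg points).
- peg_a (a point): Axis of the peg at the stand's y = -60 mm, where its level part ends. From here a straight front part runs 80 mm further to the stand's -x, bent up or down by an unknown angle of 0.08 to 0.25 rad (its end is 6 to 20 mm high or low); there a tip turned up square to it stands 12 mm above its upper side. It springs up and down, about 6 N per mm at its end.
- peg_b (a point): The same point of the other peg, at the stand's y = +60 mm, bent by its own unknown angle, one of the two up and the other down. With the hole's lower edge just touching the wire from below all along, its upper edge passes over the tip by 3 to 5 mm: that is all the room there is. A card must never load a peg with more than 10 N.
- slot (a point): Middle of the floor of the slot in the walnut block fixed in the half of the open tin case nearer the robot. Slot 13 mm wide (point x), 70 mm long (y), 30 mm deep, floor 13 mm above the table; point axes are the case's, yaw up to 0.25 rad, z up. Block 70 x 100 mm, top 43 mm above the table; case walls 45 mm high; the case's halves 150 x 210 mm, the far (+x) one holding small pots.
- paint_jar: Bystander: squat jar, 48 mm wide and high, in the far half of the case. Origin under its middle.
- dip_pot: Bystander: small terracotta pot, 52 mm wide, 42 mm high, in the far half of the case. Origin under its middle.
- water_cup: Bystander: terracotta cup, 64 mm wide, 70 mm high. Origin under its middle.
- bell: Bystander: brass hand bell, 60 mm wide, 94 mm high. Origin under its middle.
- brush_rest: Bystander: notched walnut brush rest, 30 x 130 x 21 mm, nearest the robot. Origin under its middle.
- bowl: Bystander: terracotta bowl, 100 mm wide, 45 mm high. Origin under its middle.
- knife: Bystander: painter's spatula, 180 mm long, lying flat.
Not all that is in view belongs to the job. Leave any blue, purple or turquoise look-alike of the ring_card alone.

How it is judged:
By the outcome, as a careful person would: the job done as asked, in the order asked, and still so for the second after the job is handed in, with the robot touching nothing.
It also fails if it takes over 70 s, if anything falls off the work surface, if the arm or the gripper's body presses on something with over 40 N, if the wrist force passes 120 N, or if a joint passes its speed limit or range.

## Working session

There is one attempt and no reset: what is moved stays moved. The work goes in short steps, Python scripts to look and compute and a tool call to move; the robot and the scene stay as the last step left them, time stands still between calls to the robot, and variables do not carry over. Pictures are saved under pics/ and viewed, and the job is handed in when it is done.

Besides the shell and the picture viewer there is one more tool, called after "Request:" as name([rows], argument=value, ...), one row to a line, values as JSON. servo_tool: Moves the arm, as the interface text tells. Its arguments: {"type":"object","properties":{"motion":{"type":"array","items":{"type":"array","items":{"type":"array","items":{"type":"number"}}}},"jaw":{"type":"number"},"force":{"type":"number"}},"required":["motion"]}

```bash
mkdir -p pics; ls; python3 - <<'E'
from workcell import status,cams,order,manip
import cv2,numpy as np,json
o=status.get_obs()
print({k:(np.round(v,3).tolist()) for k,v in o.items()}, manip.nose_length)
import pickle
d={}
for n in("side","top","wrist"):
    c=cams.camera(n);d[n]=c
    cv2.imwrite(f"pics/{n}0.png",c["color"][:,:,::-1])
    print(n,c["vertical_fov"],c["cx"],c["cy"],np.round(c["extrinsics"],4).tolist(), [k for k in c])
pickle.dump(d,open("c0.pkl","wb"))
E
```

```text
pics
{'clock': 0.0, 'joint_pos': [1.257, 0.333, -0.065, 1.461, 0.022, 1.35, -0.088], 'joint_velocities': [0.0, -0.001, -0.002, 0.0, 0.0, 0.0, 0.0], 'tau': [0.001, -62.546, 0.05, -39.161, 0.016, 0.01, -0.0], 'position': [0.179, -0.599, 0.404], 'ee_rot': [0.802, -0.597, -0.001, -0.0], 'ft_force': [0.167, 0.043, 1.112], 'torque': [0.018, 0.033, 0.039], 'grip_width': 1.001} 0.1734
side 57.781074298653174 322.066821092067 240.65957235733268 [[-0.7521, -0.4904, 0.4402, 0.1606], [-0.6589, 0.569, -0.4919, 0.4666], [-0.0093, -0.6601, -0.7511, 0.8244], [0.0, 0.0, 0.0, 1.0]] ['color', 'vertical_fov', 'cx', 'cy', 'extrinsics']
top 43.993179623627185 322.0252589493548 231.13092430656832 [[0.0098, -0.9974, 0.0716, 0.469], [-0.9999, -0.0093, 0.0068, 0.0061], [-0.0061, -0.0716, -0.9974, 1.709], [0.0, 0.0, 0.0, 1.0]] ['color', 'vertical_fov', 'cx', 'cy', 'extrinsics']
wrist 65.50622724609983 322.79922243049725 238.49839149210246 [[0.2878, -0.9128, -0.2896, 0.2542], [-0.9577, -0.2749, -0.0853, -0.5758], [-0.0017, 0.3019, -0.9533, 0.3734], [0.0, 0.0, 0.0, 1.0]] ['color', 'vertical_fov', 'cx', 'cy', 'extrinsics']
```

View pics/side0.png

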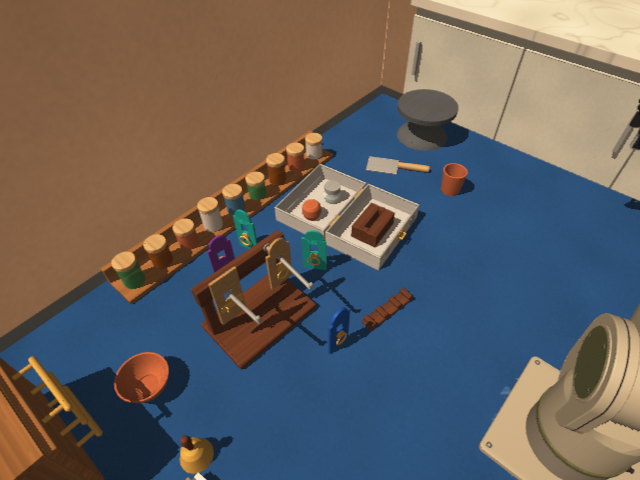

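View pics/top0.png

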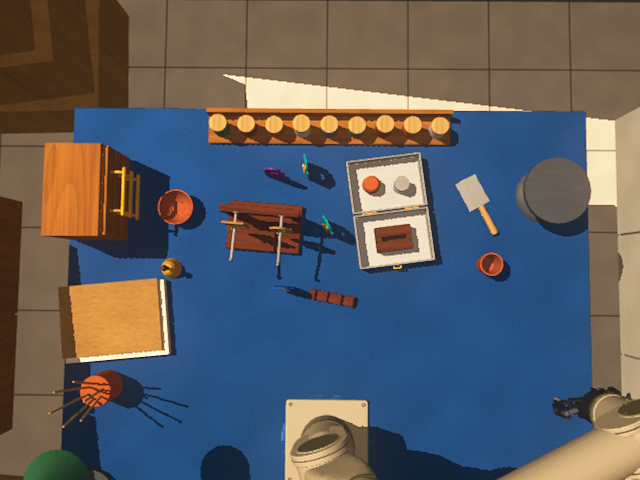

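View pics/wrist0.png

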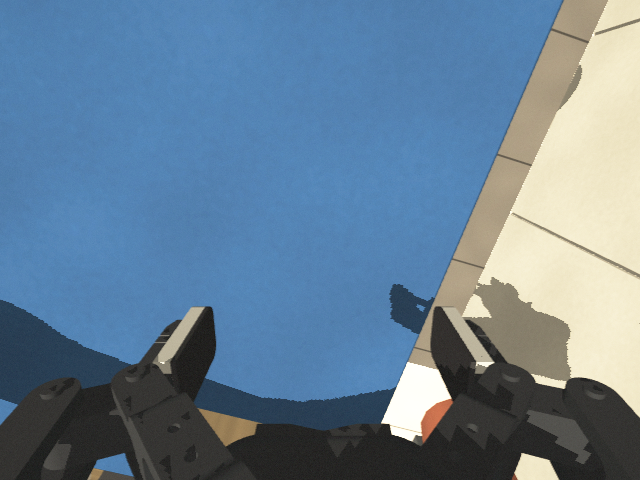

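```bash
python3 - <<'E'
import cv2
a=cv2.imread("pics/side0.png");cv2.imwrite("pics/side0c.png",cv2.resize(a[200:370,180:350],None,fx=4.5,fy=3.5,interpolation=cv2.INTER_CUBIC)if 0 else cv2.resize(a[215:365,185:350],None,fx=4,fy=4,interpolation=cv2.INTER_CUBIC))
a=cv2.imread("pics/top0.png");cv2.imwrite("pics/top0c.png",cv2.resize(a[140:290,210:360],None,fx=4,fy=4,interpolation=cv2.INTER_CUBIC))
cv2.imwrite("pics/top0d.png",cv2.resize(a[145:275,340:450],None,fx=4,fy=4,interpolation=cv2.INTER_CUBIC))
E
```

```text
(no output)
```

View pics/side0c.png

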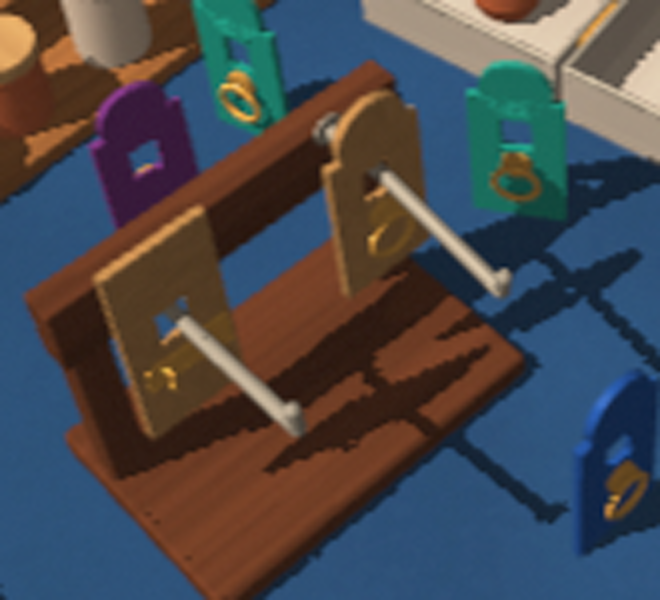

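View pics/top0c.png

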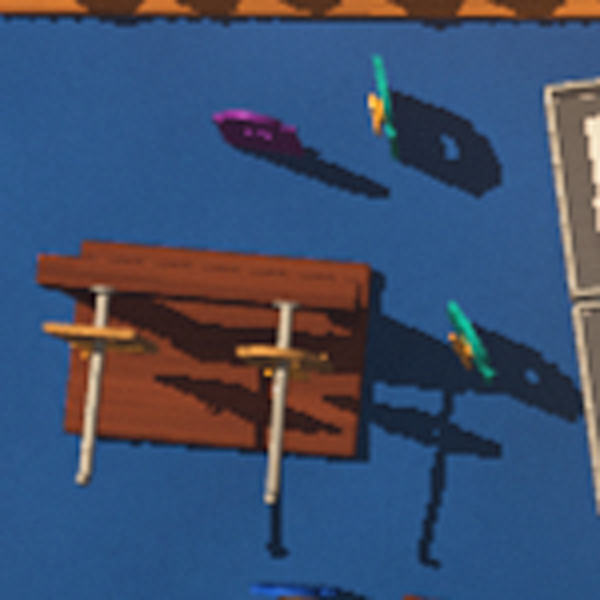

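View pics/top0d.png

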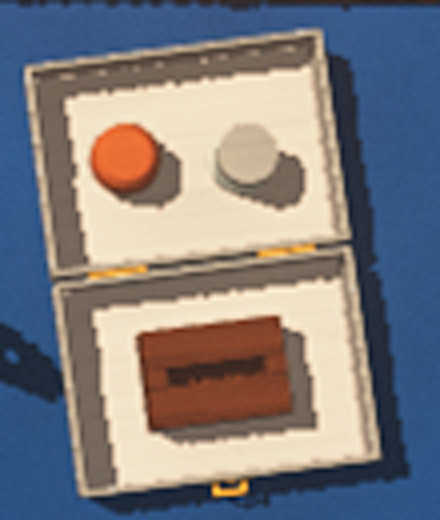

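```bash
cat >h.py <<'E'
import numpy as np,pickle
def f(c): return 240/np.tan(np.radians(c["vertical_fov"])/2)
def ray(c,p):
    d=np.array([(p[0]-c["cx"])/f(c),(p[1]-c["cy"])/f(c),1]);E=c["extrinsics"];return E[:3,3],E[:3,:3]@(d/np.linalg.norm(d))
def tri(*cps):
    A=np.zeros((3,3));b=np.zeros(3);R=[]
    for c,p in cps:
        o,d=ray(c,p);P=np.eye(3)-np.outer(d,d);A+=P;b+=P@o;R.append((o,P))
    x=np.linalg.solve(A,b);return x,[round(1000*np.linalg.norm(P@(x-o)),1) for o,P in R]
def atz(c,p,z):
    o,d=ray(c,p);return o+d*(z-o[2])/d[2]
def proj(c,X):
    E=c["extrinsics"];q=E[:3,:3].T@(np.asarray(X)-E[:3,3]);return np.array([c["cx"]+f(c)*q[0]/q[2],c["cy"]+f(c)*q[1]/q[2]])
E
python3 - <<'E'
from h import *
d=pickle.load(open("c0.pkl","rb"));T,S=d["top"],d["side"]
tc=lambda x,y:(210+x/4,140+y/4); sc=lambda x,y:(185+x/4,215+y/4)
td=lambda x,y:(340+x/4,145+y/4)
print("pegb tip",tri((T,tc(83,478)),(S,sc(294,416))))
print("pega tip",tri((T,tc(271,497)),(S,sc(503,283))))
print("pegb root",atz(T,tc(103,290),.174),"a",atz(T,tc(288,305),.174))
print("rail back",atz(T,tc(38,254),.174),atz(T,tc(370,266),.174))
print("card top hasp L,R",atz(T,tc(45,328),.219),atz(T,tc(152,344),.219), tri((T,tc(45,328)),(S,sc(97,277))),tri((T,tc(152,344)),(S,sc(203,209))))
print("block",[atz(T,td(*p),.043).round(4).tolist() for p in((137,335),(278,318),(293,410),(151,428))])
print("slot",[atz(T,td(*p),.043).round(4).tolist() for p in((168,376),(264,362))])
print("case",[atz(T,td(*p),.045).round(4).tolist() for p in((54,285),(350,245),(380,455),(85,495))])
E
```

```text
pegb tip (array([0.50287744, 0.25005432, 0.18153523]), [np.float64(0.6), np.float64(0.6)])
pega tip (array([0.49205521, 0.13059262, 0.16152203]), [np.float64(0.7), np.float64(0.7)])
pegb root [0.62560103 0.24123164 0.174     ] a [0.61691778 0.12085891 0.174     ]
rail back [0.64874084 0.28402282 0.174     ] [0.64285238 0.06793712 0.174     ]
card top hasp L,R [0.5966249  0.27042415 0.219     ] [0.5871403  0.20277936 0.219     ] (array([0.59658306, 0.27040355, 0.21850716]), [np.float64(0.1), np.float64(0.1)]) (array([0.59174929, 0.20850948, 0.20972793]), [np.float64(5.9), np.float64(5.9)])
block [[0.5966, -0.1293, 0.043], [0.6095, -0.2283, 0.043], [0.5449, -0.2387, 0.043], [0.5314, -0.1393, 0.043]]
slot [[0.568, -0.1511, 0.043], [0.5785, -0.2184, 0.043]]
case [[0.6312, -0.0707, 0.045], [0.6614, -0.2786, 0.045], [0.514, -0.2991, 0.045], [0.4841, -0.0932, 0.045]]
```

```bash
cat >>h.py <<'E'
from scipy.spatial.transform import Rotation as Ro
from scipy.linalg import logm,expm
def cur():
    from workcell import status
    o=status.get_obs();T=np.eye(4);T[:3,:3]=Ro.from_quat(o["ee_rot"]).as_matrix();T[:3,3]=o["position"];return T,o
def pose(p,ang,lean=0,pitch=0):
    # tool x at yaw ang, pointing down; lean: rot about tool x; pitch: about tool y
    x=np.array([np.cos(ang),np.sin(ang),0]);z=np.array([0,0,-1.]);R=np.c_[x,np.cross(z,x),z]
    T=np.eye(4);T[:3,:3]=R@Ro.from_euler("xyz",[lean,pitch,0]).as_matrix();T[:3,3]=p;return T
def plan(tgt,n,nd=2,T0=None):
    T=cur()[0] if T0 is None else T0
    M=expm(np.real(logm(np.linalg.inv(T)@tgt))/n)
    r=np.r_[M[:3,3]/.05,np.degrees(Ro.from_matrix(M[:3,:3]).as_rotvec())/5]
    print(n,"x",np.round(r,nd).tolist(),"norm mm/deg",np.linalg.norm(r[:3])*50,np.linalg.norm(r[3:])*5)
    P=T.copy();L=[]
    for i in range(n):
        P=P@M;L.append(P[:3,3].round(3).tolist())
    print("path",L[::max(1,n//4)],L[-1])
    return tgt
def st():
    T,o=cur();R=T[:3,:3]
    print("t",round(o["clock"],2),"p",T[:3,3].round(4),"x",R[:,0].round(4),"z",R[:,2].round(4),"F",np.round(o["ft_force"],2),"M",np.round(o["torque"],3),"w",round(o["grip_width"],3))
    return T,o
E
python3 - <<'E'
from h import *
a=pose([.45,-.3,.48],np.radians(-35));plan(a,10)
b=plan(pose([.55,.43,.46],-.072,np.radians(35)),19,T0=a)
print(b[:3,:3])
E
```

```text
10 x [-0.2, -0.8, -0.15, -0.0, 0.0, -0.77] norm mm/deg 41.768332704594805 3.833843513336462
path [[0.215, -0.578, 0.412], [0.281, -0.529, 0.427], [0.34, -0.472, 0.442], [0.391, -0.408, 0.457], [0.433, -0.337, 0.472]] [0.45, -0.3, 0.48]
19 x [-0.17, -0.74, 0.25, 0.36, -0.1, -0.31] norm mm/deg 39.83763422715087 2.4394478589493946
path [[0.464, -0.265, 0.468], [0.512, -0.118, 0.431], [0.545, 0.037, 0.414], [0.56, 0.196, 0.418], [0.558, 0.353, 0.441]] [0.55, 0.43, 0.46]
[[ 0.99740912 -0.058928    0.04126183]
 [-0.07193781 -0.81702972  0.57209037]
 [ 0.         -0.57357644 -0.81915204]]
```

Request:
servo_tool([
  [[-0.2, -0.8, -0.15, 0, 0, -0.77], [-0.2, -0.8, -0.15, 0, 0, -0.77], [-0.2, -0.8, -0.15, 0, 0, -0.77], [-0.2, -0.8, -0.15, 0, 0, -0.77], [-0.2, -0.8, -0.15, 0, 0, -0.77], [-0.2, -0.8, -0.15, 0, 0, -0.77], [-0.2, -0.8, -0.15, 0, 0, -0.77], [-0.2, -0.8, -0.15, 0, 0, -0.77], [-0.2, -0.8, -0.15, 0, 0, -0.77], [-0.2, -0.8, -0.15, 0, 0, -0.77]],
])

```text
clock: 1.15
position: [0.4526, -0.29, 0.4764]
ee_rot: [0.956, -0.293, -0.005, -0.002]
ft_force: [0.5, -0.4, 0.3]
grip_width: 1.004
```

```bash
python3 - <<'E'
from h import *
st()
b=plan(pose([.55,.43,.46],-.072,np.radians(-35)),19)
E
```

```text
t 1.15 p [ 0.4526 -0.29    0.4764] x [ 0.8283 -0.5602 -0.0096] z [-0.0077  0.0056 -1.    ] F [ 0.5  -0.35  0.34] M [ 0.034 -0.025  0.036] w 1.004
19 x [-0.17, -0.74, -0.21, -0.36, 0.1, -0.3] norm mm/deg 39.27346305526695 2.4148891606394187
path [[0.467, -0.255, 0.487], [0.514, -0.108, 0.516], [0.545, 0.045, 0.524], [0.56, 0.201, 0.513], [0.558, 0.355, 0.482]] [0.55, 0.43, 0.46]
```

Request:
servo_tool([
  [[-0.17, -0.74, -0.21, -0.36, 0.1, -0.3], [-0.17, -0.74, -0.21, -0.36, 0.1, -0.3], [-0.17, -0.74, -0.21, -0.36, 0.1, -0.3], [-0.17, -0.74, -0.21, -0.36, 0.1, -0.3], [-0.17, -0.74, -0.21, -0.36, 0.1, -0.3], [-0.17, -0.74, -0.21, -0.36, 0.1, -0.3], [-0.17, -0.74, -0.21, -0.36, 0.1, -0.3], [-0.17, -0.74, -0.21, -0.36, 0.1, -0.3], [-0.17, -0.74, -0.21, -0.36, 0.1, -0.3], [-0.17, -0.74, -0.21, -0.36, 0.1, -0.3]],
])

```text
clock: 2.15
position: [0.5488, 0.1017, 0.5264]
ee_rot: [0.974, -0.157, -0.007, 0.166]
ft_force: [0.9, -0.1, -0.7]
grip_width: 0.999
```

Request:
servo_tool([
  [[-0.17, -0.74, -0.21, -0.36, 0.1, -0.3], [-0.17, -0.74, -0.21, -0.36, 0.1, -0.3], [-0.17, -0.74, -0.21, -0.36, 0.1, -0.3], [-0.17, -0.74, -0.21, -0.36, 0.1, -0.3], [-0.17, -0.74, -0.21, -0.36, 0.1, -0.3], [-0.17, -0.74, -0.21, -0.36, 0.1, -0.3], [-0.17, -0.74, -0.21, -0.36, 0.1, -0.3], [-0.17, -0.74, -0.21, -0.36, 0.1, -0.3], [-0.17, -0.74, -0.21, -0.36, 0.1, -0.3], [0, 0, 0, 0, 0, 0], [0, 0, 0, 0, 0, 0]],
])

```text
clock: 3.25
position: [0.5434, 0.4535, 0.4513]
ee_rot: [0.95, -0.029, -0.013, 0.31]
ft_force: [0.3, -1.1, -0.1]
grip_width: 1.0
```

```bash
python3 - <<'E'
from h import *
from workcell import cams
import cv2
st()
d={n:cams.camera(n) for n in("wrist","side","top")}
st()
pickle.dump(d,open("c1.pkl","wb"))
cv2.imwrite("pics/w1.png",d["wrist"]["color"][:,:,::-1])
print(proj(d["wrist"],[.503,.25,.18]),proj(d["wrist"],[.6256,.2412,.17]))
E
```

```text
t 3.25 p [0.5434 0.4535 0.4513] x [ 0.9979 -0.064  -0.0063] z [-0.0428 -0.5889 -0.8071] F [ 0.28 -1.09 -0.14] M [ 0.577 -0.042 -0.009] w 1.0
t 3.4 p [0.5443 0.4517 0.452 ] x [ 0.9978 -0.0658 -0.0078] z [-0.045  -0.5867 -0.8086] F [0.52 0.18 0.8 ] M [ 0.611 -0.004 -0.043] w 0.995
[291.68936252 222.19721376] [432.42829906 214.650933  ]
```

View pics/w1.png

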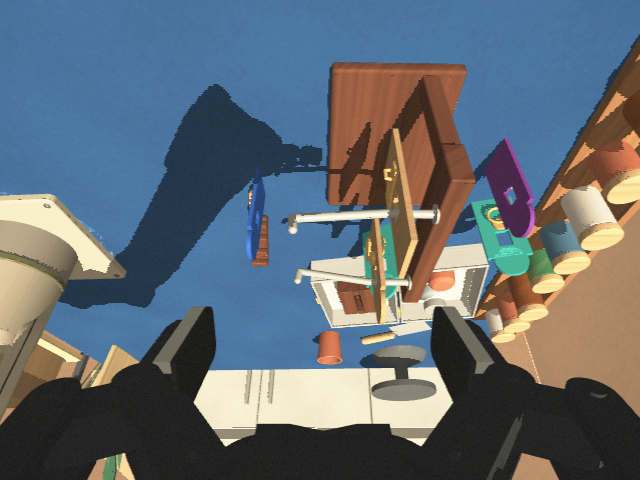

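```bash
python3 - <<'E'
import cv2
a=cv2.imread("pics/w1.png");cv2.imwrite("pics/w1c.png",cv2.resize(a[180:310,270:460],None,fx=4,fy=4,interpolation=cv2.INTER_CUBIC))
from h import *
d=pickle.load(open("c1.pkl","rb"));W=d["wrist"]
r=np.array([.6256,.2412,.17]);x=np.array([-.9974,.072,0])
for s in(0,.02,.044,.08,.124):
    X=r+x*s;print(s,[((proj(W,X+[0,0,h])-[270,180])*4).round(0).tolist() for h in(-.02,-.004,.004,.02)])
E
```

```text
0 [[635.0, 71.0], [647.0, 125.0], [653.0, 153.0], [666.0, 211.0]]
0.02 [[547.0, 70.0], [556.0, 124.0], [561.0, 152.0], [571.0, 210.0]]
0.044 [[441.0, 69.0], [448.0, 123.0], [451.0, 151.0], [458.0, 209.0]]
0.08 [[283.0, 67.0], [285.0, 121.0], [286.0, 149.0], [287.0, 208.0]]
0.124 [[89.0, 65.0], [85.0, 119.0], [83.0, 147.0], [79.0, 206.0]]
```

View pics/w1c.png

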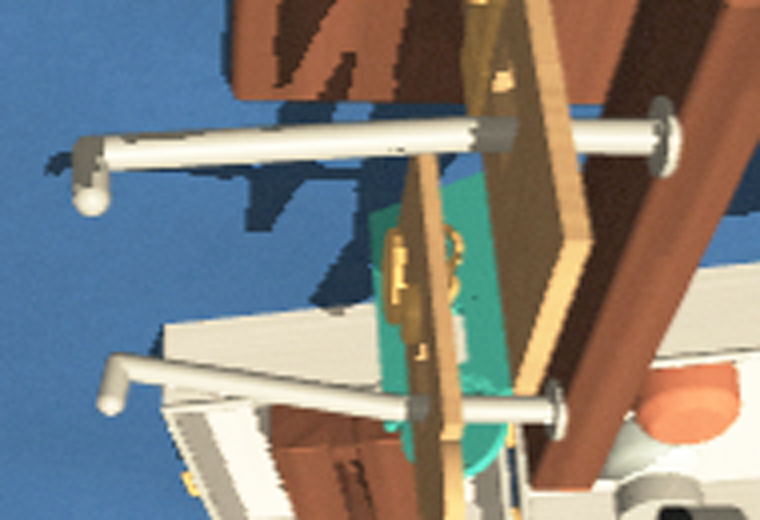

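```bash
python3 - <<'E'
from h import *
plan(pose([.58,.243,.45],-.075),8)
E
```

```text
8 x [0.13, 0.49, 0.19, 0.9, 0.01, 0.02] norm mm/deg 26.87528809992092 4.506212091197814
path [[0.549, 0.426, 0.459], [0.558, 0.374, 0.467], [0.567, 0.321, 0.466], [0.576, 0.268, 0.457]] [0.58, 0.243, 0.45]
```

Request:
servo_tool([
  [[0.13, 0.49, 0.19, 0.9, 0.01, 0.02], [0.13, 0.49, 0.19, 0.9, 0.01, 0.02], [0.13, 0.49, 0.19, 0.9, 0.01, 0.02], [0.13, 0.49, 0.19, 0.9, 0.01, 0.02], [0.13, 0.49, 0.19, 0.9, 0.01, 0.02], [0.13, 0.49, 0.19, 0.9, 0.01, 0.02], [0.13, 0.49, 0.19, 0.9, 0.01, 0.02], [0.13, 0.49, 0.19, 0.9, 0.01, 0.02], [0, 0, 0, 0, 0, 0], [0, 0, 0, 0, 0, 0]],
])

```text
clock: 4.4
position: [0.585, 0.2167, 0.4535]
ee_rot: [0.999, -0.051, 0.008, -0.016]
ft_force: [-0.0, 0.1, 0.9]
grip_width: 1.001
```

```bash
python3 - <<'E'
from h import *
from workcell import cams
import cv2
st()
d={n:cams.camera(n) for n in("wrist",)}
pickle.dump(d,open("c2.pkl","wb"))
cv2.imwrite("pics/w2.png",d["wrist"]["color"][:,:,::-1])
st()
E
```

```text
t 4.4 p [0.585  0.2167 0.4535] x [ 0.9946 -0.1026  0.014 ] z [ 0.0171  0.0302 -0.9994] F [-0.02  0.14  0.9 ] M [-0.023  0.045  0.015] w 1.001
t 4.45 p [0.5853 0.2163 0.4534] x [ 0.9946 -0.1032  0.0144] z [ 0.0175  0.0293 -0.9994] F [ 0.78 -1.5   0.41] M [-0.048 -0.019 -0.061] w 1.002
```

View pics/w2.png

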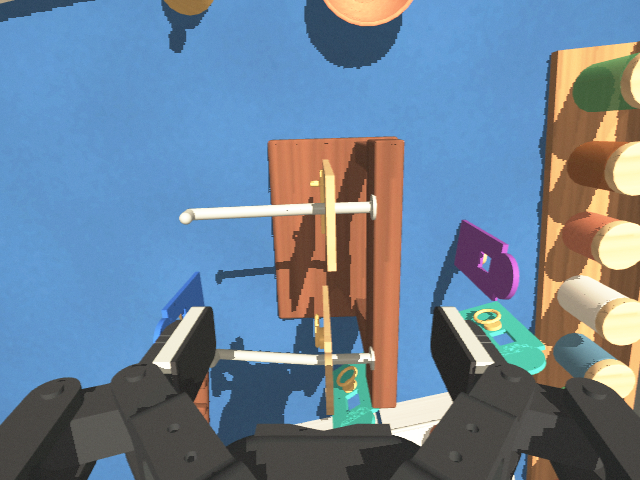

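```bash
python3 - <<'E'
import cv2
a=cv2.imread("pics/w2.png");cv2.imwrite("pics/w2c.png",cv2.resize(a[140:280,170:400],None,fx=3.4,fy=3.4,interpolation=cv2.INTER_CUBIC))
a=cv2.imread("pics/w1.png");cv2.imwrite("pics/w1d.png",cv2.resize(a[195:245,280:440],None,fx=5,fy=5,interpolation=cv2.INTER_CUBIC))
E
```

```text
(no output)
```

View pics/w2c.png

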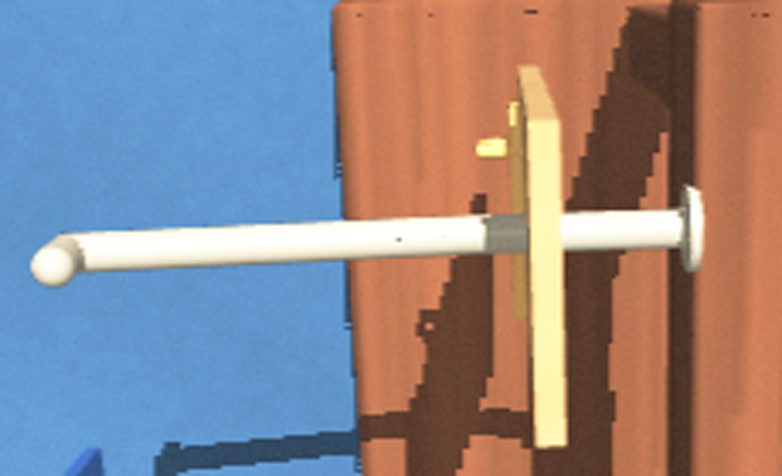

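View pics/w1d.png

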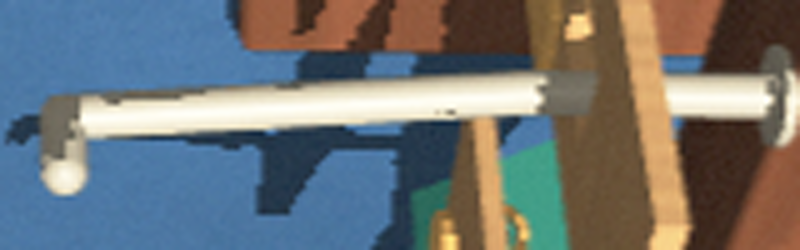

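```bash
cat > fit.py <<'E'
from h import *
from scipy.optimize import least_squares
W1=pickle.load(open("c1.pkl","rb"))["wrist"];W2=pickle.load(open("c2.pkl","rb"))["wrist"]
c1=lambda x,y:np.array([280+x/5,195+y/5]); c2=lambda x,y:np.array([170+x/3.4,140+y/3.4])
F=[(W1,c1(100,116.5)),(W1,c1(300,108)),(W1,c1(450,97.5)),(W2,c2(110,252)),(W2,c2(230,246)),(W2,c2(350,241)),(W2,c2(440,236))]
Rt=[(W1,c1(700,96.5)),(W1,c1(750,97)),(W2,c2(580,231)),(W2,c2(640,229.5))]
def pts(p):
    x,y,z,yaw,b=p[:5];u=np.array([-np.cos(yaw),-np.sin(yaw),0]);r=np.array([x,y,z])
    k=r+.044*u;v=u*np.cos(b)+np.array([0,0,np.sin(b)]);n=np.array([0,0,np.cos(b)])-u*np.sin(b)
    e=k+.08*v;return r,k,e,n,v,u
def ld(c,q,A,B):
    a,b=proj(c,A),proj(c,B);d=(b-a)/np.linalg.norm(b-a);return (q-a)@np.array([-d[1],d[0]])
def res(p):
    r,k,e,n,v,u=pts(p);o=[]
    D={id(W1):p[5],id(W2):p[6]}
    for c,q in F:o.append(ld(c,q-[0,D[id(c)]],k,e))
    for c,q in Rt:o.append(ld(c,q-[0,D[id(c)]],r,k))
    ball=e+n*.0135-v*0.004*0
    o+=list((proj(W1,ball)+[0,p[5]]-c1(64,176))*.7);o+=list((proj(W2,ball)+[0,p[6]]-c2(55,266))*.7)
    o+=list((proj(W1,r)+[0,p[5]]-c1(768,97))[:1]);o+=list((proj(W2,r)+[0,p[6]]-c2(684,228))[:1])
    o+=[(p[2]-.17)/.001,p[5]/2,p[6]/2];return np.array(o)
s=least_squares(res,[.6256,.2412,.17,-.072,.1,0,0])
J=s.jac;cov=np.linalg.inv(J.T@J)
if __name__=="__main__":
    print("x y z yaw bend",s.x.round(4),"sd",np.sqrt(np.diag(cov)).round(4));print(res(s.x).round(2))
    r,k,e,n,v,u=pts(s.x);print("end",e.round(4),"k",k.round(4))
    for z in(.217,.219):print([atz(W2,c2(*q),z).round(4).tolist() for q in((525,122),(560,118),(567,445),(534,447))])
E
python3 fit.py
```

```text
x y z yaw bend [ 0.6267  0.2417  0.1698 -0.073   0.0776  0.4727 -0.5373] sd [4.0000e-04 1.3000e-03 9.0000e-04 8.2000e-03 1.8900e-02 1.1387e+00
 1.6670e+00]
[-0.2  -0.48  0.14 -0.15 -0.02 -0.18  0.06  0.05  0.06  0.11  0.   -0.18
  0.45 -0.44  0.45  0.18  0.34 -0.24  0.24 -0.27]
end [0.5033 0.2507 0.176 ] k [0.5828 0.2449 0.1698]
[[0.5959, 0.2722, 0.217], [0.6016, 0.2722, 0.217], [0.5976, 0.2156, 0.217], [0.5918, 0.2158, 0.217]]
[[0.5959, 0.2724, 0.219], [0.6016, 0.2724, 0.219], [0.5975, 0.2164, 0.219], [0.5918, 0.2166, 0.219]]
```

```bash
python3 - <<'E'
from h import *
plan(pose([.597,.244,.40],-.073),4)
E
```

```text
4 x [0.04, -0.14, 0.27, -0.09, -0.04, -0.09] norm mm/deg 15.33103345420955 0.6522160992652526
path [[0.588, 0.223, 0.44], [0.591, 0.23, 0.427], [0.594, 0.237, 0.413], [0.597, 0.244, 0.4]] [0.597, 0.244, 0.4]
```

Request:
servo_tool([
  [[0.04, -0.14, 0.27, -0.1, -0.04, -0.09], [0.04, -0.14, 0.27, -0.1, -0.04, -0.09], [0.04, -0.14, 0.27, -0.1, -0.04, -0.09], [0.04, -0.14, 0.27, -0.1, -0.04, -0.09], [0, 0, 0, 0, 0, 0], [0, 0, 0, 0, 0, 0]],
])

```text
clock: 5.05
position: [0.5957, 0.2522, 0.3931]
ee_rot: [1.0, -0.03, -0.002, 0.004]
ft_force: [0.2, 0.4, 1.0]
grip_width: 0.998
```

```bash
python3 - <<'E'
from h import *
st();plan(pose([.597,.244,.40],-.073),2)
E
```

```text
t 5.05 p [0.5957 0.2522 0.3931] x [ 0.9981 -0.0607 -0.0042] z [-0.0047 -0.0083 -1.    ] F [0.18 0.42 1.01] M [-0.011 -0.026 -0.031] w 0.998
2 x [0.02, 0.08, -0.07, 0.05, 0.02, 0.07] norm mm/deg 5.413845484372526 0.44724848064223677
path [[0.596, 0.248, 0.397], [0.597, 0.244, 0.4]] [0.597, 0.244, 0.4]
```

Request:
servo_tool([
  [[0.02, 0.06, 0.0, 0.04, 0.02, 0.06], [0.01, 0.03, 0.0, 0.02, 0.01, 0.03], [0.0, 0.01, 0, 0, 0, 0], [0, 0, 0, 0, 0, 0], [0, 0, 0, 0, 0, 0]],
])

```text
clock: 5.55
position: [0.5973, 0.2458, 0.395]
ee_rot: [0.999, -0.035, 0.001, 0.001]
ft_force: [0.1, -0.3, 0.6]
grip_width: 1.002
```

```bash
python3 - <<'E'
from h import *
st();plan(pose([.597,.244,.356],-.073),3)
E
```

```text
t 5.55 p [0.5973 0.2458 0.395 ] x [ 0.9975 -0.0708  0.0013] z [ 0.0011 -0.0022 -1.    ] F [ 0.08 -0.34  0.58] M [ 0.008 -0.028  0.009] w 1.002
3 x [-0.0, 0.01, 0.26, 0.01, -0.0, 0.01] norm mm/deg 13.018513067680768 0.06341319125999455
path [[0.597, 0.245, 0.382], [0.597, 0.245, 0.369], [0.597, 0.244, 0.356]] [0.597, 0.244, 0.356]
```

Request:
servo_tool([
  [[0, 0.01, 0.2, 0, 0, 0.01], [0, 0.01, 0.2, 0, 0, 0.01], [0, 0.01, 0.15, 0, 0, 0.01], [0, 0, 0.1, 0, 0, 0], [0, 0, 0.05, 0, 0, 0], [0, 0, 0.02, 0, 0, 0], [0, 0, 0, 0, 0, 0], [0, 0, 0, 0, 0, 0]],
])

```text
clock: 6.35
position: [0.5971, 0.2438, 0.3551]
ee_rot: [0.999, -0.037, 0.0, 0.001]
ft_force: [-0.6, 0.5, 0.2]
grip_width: 1.0
```

```bash
python3 - <<'E'
from h import *
from workcell import cams
import cv2
st();plan(pose([.597,.244,.356],-.073),1)
d={n:cams.camera(n) for n in("wrist",)}
pickle.dump(d,open("c3.pkl","wb"))
cv2.imwrite("pics/w3.png",d["wrist"]["color"][:,:,::-1])
E
```

```text
t 6.35 p [0.5971 0.2438 0.3551] x [ 9.973e-01 -7.380e-02  4.000e-04] z [ 2.0e-04 -2.6e-03 -1.0e+00] F [-0.64  0.48  0.21] M [-0.009 -0.014  0.003] w 1.0
1 x [-0.0, -0.0, -0.02, 0.03, -0.0, -0.01] norm mm/deg 0.8835103443837434 0.15959020255973028
path [[0.597, 0.244, 0.356]] [0.597, 0.244, 0.356]
```

View pics/w3.png

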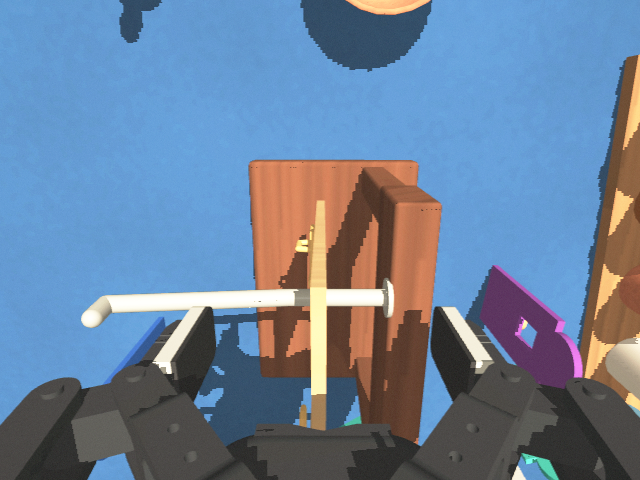

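Request:
servo_tool([
  [[0, 0, 0, 0, 0, 0], [0, 0, 0, 0, 0, 0], [0, 0, 0, 0, 0, 0], [0, 0, 0, 0, 0, 0], [0, 0, 0, 0, 0, 0], [0, 0, 0, 0, 0, 0], [0, 0, 0, 0, 0, 0], [0, 0, 0, 0, 0, 0]],
], jaw=255, force=30)

```text
clock: 7.2
position: [0.5972, 0.244, 0.3561]
ee_rot: [0.999, -0.037, 0.001, 0.001]
ft_force: [-0.6, -0.0, 0.5]
grip_width: 0.052
```

```bash
python3 - <<'E'
from h import *
from workcell import cams
import cv2
st()
d={n:cams.camera(n) for n in("wrist","side")}
pickle.dump(d,open("c4.pkl","wb"))
cv2.imwrite("pics/w4.png",d["wrist"]["color"][:,:,::-1])
st();st()
E
```

```text
t 7.2 p [0.5972 0.244  0.3561] x [ 0.9973 -0.0737  0.0017] z [ 0.0016 -0.0019 -1.    ] F [-0.64 -0.01  0.47] M [-0.031 -0.022 -0.03 ] w 0.052
t 7.3 p [0.5972 0.244  0.3561] x [ 0.9973 -0.0737  0.0017] z [ 0.0016 -0.0019 -1.    ] F [-0.6  -0.24 -0.3 ] M [-0.032 -0.014 -0.057] w 0.053
t 7.3 p [0.5972 0.244  0.3561] x [ 0.9973 -0.0737  0.0017] z [ 0.0016 -0.0019 -1.    ] F [-0.6  -0.24 -0.3 ] M [-0.032 -0.014 -0.057] w 0.053
```

View pics/w4.png

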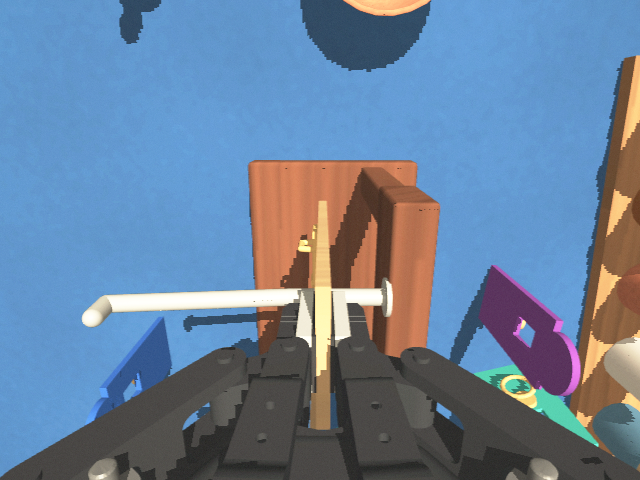

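Request:
servo_tool([
  [[0, 0, -0.06, 0, 0, 0], [0, 0, -0.06, 0, 0, 0], [0, 0, -0.04, 0, 0, 0], [0, 0, -0.02, 0, 0, 0], [0, 0, 0, 0, 0, 0], [0, 0, 0, 0, 0, 0]],
])

```text
clock: 7.9
position: [0.5971, 0.244, 0.3658]
ee_rot: [0.999, -0.037, 0.001, 0.001]
ft_force: [-0.6, 0.6, -1.0]
grip_width: 0.051
```

```bash
cat >>h.py <<'E'
def avg(n=6):
    from workcell import status,cams
    L=[]
    for i in range(n):
        cams.camera("side");L.append(status.get_obs()["ft_force"])
    print("avgF",np.mean(L,0).round(2),"sd",np.std(L,0).round(2))
R0=np.array([.5972,.244,.3561]);YAW=-.073
def rel():
    T,o=st();d=T[:3,3]-R0;u=np.array([-np.cos(YAW),-np.sin(YAW)])
    s=d[:2]@u;w=d[:2]@np.array([-u[1],u[0]])
    print("slide mm",(s*1e3).round(1),"lat",(w*1e3).round(1),"lift",(d[2]*1e3).round(1))
E
python3 - <<'E'
from h import *
rel();avg()
E
```

```text
t 7.9 p [0.5971 0.244  0.3658] x [ 0.9973 -0.0737  0.0014] z [ 0.0013 -0.0022 -1.    ] F [-0.64  0.65 -0.98] M [-0.047 -0.016  0.084] w 0.051
slide mm 0.1 lat 0.0 lift 9.7
avgF [-0.02  0.27 -0.78] sd [0.3  0.42 0.92]
```

Request:
servo_tool([
  [[-0.1, 0, -0.01, 0, 0, 0], [-0.15, 0, -0.015, 0, 0, 0], [-0.15, 0, -0.015, 0, 0, 0], [-0.15, 0, -0.015, 0, 0, 0], [-0.15, 0, -0.015, 0, 0, 0], [-0.1, 0, -0.01, 0, 0, 0], [-0.05, 0, 0, 0, 0, 0], [0, 0, 0, 0, 0, 0], [0, 0, 0, 0, 0, 0]],
])

```text
clock: 9.1
position: [0.5501, 0.2477, 0.3705]
ee_rot: [0.999, -0.036, 0.001, 0.001]
ft_force: [0.1, -0.6, -1.2]
grip_width: 0.053
```

```bash
python3 - <<'E'
from h import *
rel();avg(3)
E
```

```text
t 9.1 p [0.5501 0.2477 0.3705] x [ 0.9974 -0.0727  0.0018] z [ 0.0017 -0.002  -1.    ] F [ 0.14 -0.62 -1.24] M [ 0.003 -0.04  -0.039] w 0.053
slide mm 47.3 lat -0.2 lift 14.4
avgF [ 0.59  0.15 -0.59] sd [0.32 0.52 0.08]
```

Request:
servo_tool([
  [[-0.1, 0, -0.01, 0, 0, 0], [-0.15, 0, -0.01, 0, 0, 0], [-0.15, 0, -0.01, 0, 0, 0], [-0.1, 0, 0, 0, 0, 0], [-0.03, 0, 0, 0, 0, 0], [0, 0, 0, 0, 0, 0], [0, 0, 0, 0, 0, 0]],
])

```text
clock: 9.95
position: [0.5212, 0.2498, 0.3718]
ee_rot: [0.999, -0.036, 0.001, 0.001]
ft_force: [-0.3, 0.4, -0.6]
grip_width: 0.053
```

```bash
python3 - <<'E'
from h import *
from workcell import cams
import cv2
rel();avg(3)
d={n:cams.camera(n) for n in("wrist","side")}
pickle.dump(d,open("c5.pkl","wb"))
cv2.imwrite("pics/w5.png",d["wrist"]["color"][:,:,::-1])
cv2.imwrite("pics/s5.png",cv2.resize(d["side"]["color"][200:370,170:350,::-1],None,fx=3.5,fy=3.5,interpolation=cv2.INTER_CUBIC))
E
```

```text
t 9.95 p [0.5212 0.2498 0.3718] x [ 0.9973 -0.0728  0.0014] z [ 0.0013 -0.0021 -1.    ] F [-0.27  0.43 -0.63] M [ 0.016 -0.006  0.039] w 0.053
slide mm 76.2 lat -0.3 lift 15.7
avgF [ 0.41  0.15 -0.93] sd [0.07 0.29 0.38]
```

View pics/w5.png

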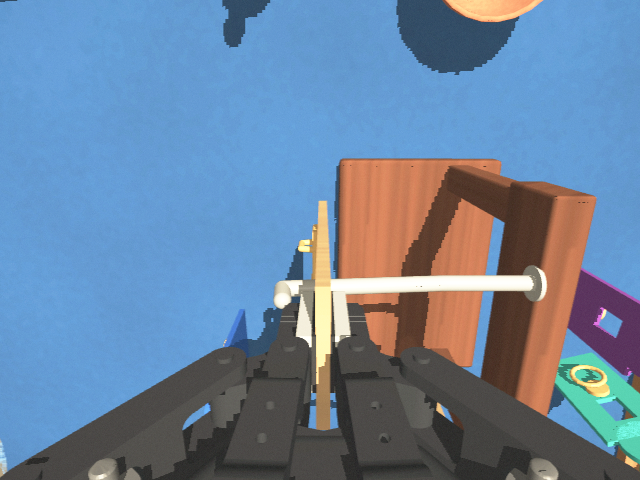

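View pics/s5.png

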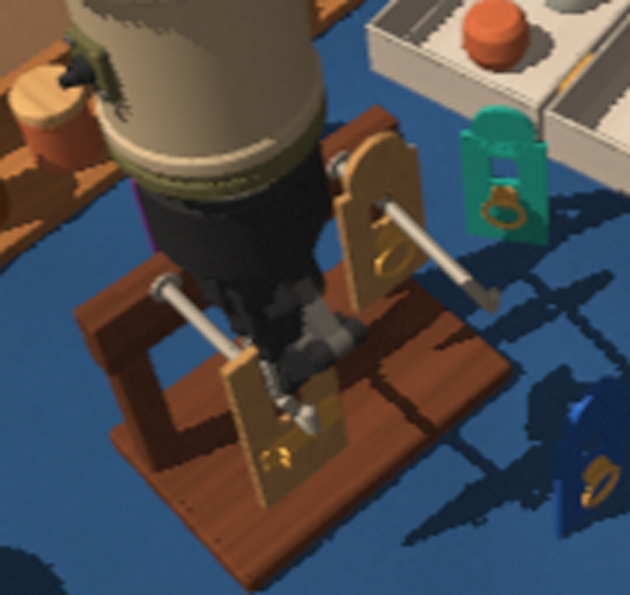

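Request:
servo_tool([
  [[0, 0, -0.03, 0, 0, 0], [0, 0, -0.03, 0, 0, 0], [0, 0, -0.02, 0, 0, 0], [0, 0, 0, 0, 0, 0], [0, 0, 0, 0, 0, 0]],
])

```text
clock: 10.7
position: [0.5216, 0.2497, 0.376]
ee_rot: [0.999, -0.037, 0.0, 0.001]
ft_force: [0.8, -0.1, -0.7]
grip_width: 0.053
```

```bash
python3 - <<'E'
from h import *
rel();avg(3)
E
```

```text
t 10.7 p [0.5216 0.2497 0.376 ] x [ 0.9973 -0.0732  0.001 ] z [ 9.0e-04 -2.1e-03 -1.0e+00] F [ 0.77 -0.06 -0.71] M [-0.013 -0.032  0.009] w 0.053
slide mm 75.8 lat -0.2 lift 19.9
avgF [-0.65 -0.41 -0.89] sd [0.22 0.66 0.51]
```

Request:
servo_tool([
  [[0, 0, -0.02, 0, 0, 0], [0, 0, 0, 0, 0, 0], [0, 0, 0, 0, 0, 0]],
])

```text
clock: 11.15
position: [0.5216, 0.2497, 0.3769]
ee_rot: [0.999, -0.037, 0.0, 0.001]
ft_force: [0.5, 0.5, -0.6]
grip_width: 0.051
```

```bash
python3 - <<'E'
from h import *
rel();avg(3)
E
```

```text
t 11.15 p [0.5216 0.2497 0.3769] x [ 9.973e-01 -7.320e-02  9.000e-04] z [ 7.0e-04 -2.3e-03 -1.0e+00] F [ 0.54  0.51 -0.56] M [-0.009 -0.002 -0.045] w 0.051
slide mm 75.8 lat -0.2 lift 20.8
avgF [-0.04 -0.04 -1.2 ] sd [0.15 0.39 0.42]
```

Request:
servo_tool([
  [[0, 0, -0.015, 0, 0, 0], [0, 0, 0, 0, 0, 0], [0, 0, 0, 0, 0, 0]],
])

```text
clock: 11.6
position: [0.5216, 0.2497, 0.3777]
ee_rot: [0.999, -0.037, 0.0, 0.001]
ft_force: [-0.3, -0.7, -1.3]
grip_width: 0.058
```

```bash
python3 - <<'E'
from h import *
rel();avg(3)
E
```

```text
t 11.6 p [0.5216 0.2497 0.3777] x [ 9.973e-01 -7.320e-02  8.000e-04] z [ 6.0e-04 -2.3e-03 -1.0e+00] F [-0.31 -0.69 -1.29] M [-0.045 -0.046 -0.017] w 0.058
slide mm 75.9 lat -0.2 lift 21.6
avgF [-0.18  0.22 -0.78] sd [0.28 0.29 0.23]
```

Request:
servo_tool([
  [[0, 0, -0.015, 0, 0, 0], [0, 0, 0, 0, 0, 0], [0, 0, 0, 0, 0, 0]],
])

```text
clock: 12.05
position: [0.5216, 0.2496, 0.3783]
ee_rot: [0.999, -0.037, 0.0, 0.001]
ft_force: [1.1, 0.1, -1.3]
grip_width: 0.056
```

```bash
python3 - <<'E'
from h import *
rel();avg(3)
E
```

```text
t 12.05 p [0.5216 0.2496 0.3783] x [ 9.973e-01 -7.330e-02  5.000e-04] z [ 3.0e-04 -2.5e-03 -1.0e+00] F [ 1.1   0.13 -1.31] M [-0.001 -0.021 -0.028] w 0.056
slide mm 75.9 lat -0.1 lift 22.2
avgF [-0.49 -0.28 -1.71] sd [0.52 0.62 0.39]
```

Request:
servo_tool([
  [[0, 0, -0.012, 0, 0, 0], [0, 0, 0, 0, 0, 0], [0, 0, 0, 0, 0, 0]],
])

```text
clock: 12.5
position: [0.5216, 0.2497, 0.3785]
ee_rot: [0.999, -0.037, 0.0, 0.001]
ft_force: [-0.1, -0.3, -2.4]
grip_width: 0.055
```

```bash
python3 - <<'E'
from h import *
rel();avg(4)
E
```

```text
t 12.5 p [0.5216 0.2497 0.3785] x [ 9.973e-01 -7.320e-02  2.000e-04] z [ 0.     -0.0026 -1.    ] F [-0.13 -0.34 -2.41] M [ 0.112 -0.127 -0.017] w 0.055
slide mm 75.9 lat -0.1 lift 22.4
avgF [ 0.57  0.77 -2.53] sd [0.51 0.26 0.41]
```

Request:
servo_tool([
  [[0, 0, 0.025, 0, 0, 0], [0, 0, 0.02, 0, 0, 0], [0, 0, 0, 0, 0, 0], [0, 0, 0, 0, 0, 0]],
])

```text
clock: 13.1
position: [0.5215, 0.2497, 0.3767]
ee_rot: [0.999, -0.037, 0.0, 0.001]
ft_force: [-0.1, 0.0, -0.2]
grip_width: 0.055
```

```bash
python3 - <<'E'
from h import *
rel();avg(3)
E
```

```text
t 13.1 p [0.5215 0.2497 0.3767] x [ 9.973e-01 -7.320e-02  7.000e-04] z [ 5.0e-04 -2.4e-03 -1.0e+00] F [-0.07  0.03 -0.19] M [-0.026  0.042  0.015] w 0.055
slide mm 75.9 lat -0.1 lift 20.6
avgF [ 0.02  0.12 -0.71] sd [0.21 0.5  0.26]
```

Request:
servo_tool([
  [[-0.05, 0, -0.003, 0, 0, 0], [-0.05, 0, -0.003, 0, 0, 0], [-0.04, 0, -0.003, 0, 0, 0], [0, 0, 0, 0, 0, 0], [0, 0, 0, 0, 0, 0]],
])

```text
clock: 13.75
position: [0.5137, 0.2503, 0.3773]
ee_rot: [0.999, -0.037, 0.0, 0.001]
ft_force: [0.1, -0.7, -0.2]
grip_width: 0.053
```

```bash
python3 - <<'E'
from h import *
rel();avg(3)
E
```

```text
t 13.75 p [0.5137 0.2503 0.3773] x [ 9.973e-01 -7.300e-02  8.000e-04] z [ 6.0e-04 -2.3e-03 -1.0e+00] F [ 0.14 -0.69 -0.23] M [-0.043  0.02   0.   ] w 0.053
slide mm 83.7 lat -0.2 lift 21.2
avgF [-0.01 -0.14 -0.7 ] sd [0.41 0.39 0.12]
```

Request:
servo_tool([
  [[-0.03, 0, -0.002, 0, 0, 0], [-0.03, 0, -0.002, 0, 0, 0], [-0.03, 0, -0.002, 0, 0, 0], [0, 0, 0, 0, 0, 0], [0, 0, 0, 0, 0, 0]],
])

```text
clock: 14.4
position: [0.509, 0.2506, 0.3775]
ee_rot: [0.999, -0.037, 0.0, 0.001]
ft_force: [-0.3, -0.6, -0.9]
grip_width: 0.054
```

```bash
python3 - <<'E'
from h import *
rel();avg(3)
E
```

```text
t 14.4 p [0.509  0.2506 0.3775] x [ 9.973e-01 -7.320e-02  6.000e-04] z [ 5.0e-04 -2.3e-03 -1.0e+00] F [-0.3  -0.56 -0.89] M [-0.016  0.008 -0.036] w 0.054
slide mm 88.4 lat -0.2 lift 21.4
avgF [ 0.69 -0.19 -0.98] sd [0.51 0.56 0.08]
```

Request:
servo_tool([
  [[-0.02, 0, -0.002, 0, 0, 0], [-0.025, 0, -0.003, 0, 0, 0], [-0.025, 0, -0.003, 0, 0, 0], [0, 0, 0, 0, 0, 0], [0, 0, 0, 0, 0, 0]],
])

```text
clock: 15.05
position: [0.5053, 0.2509, 0.3779]
ee_rot: [0.999, -0.037, 0.0, 0.001]
ft_force: [0.1, 0.8, -0.5]
grip_width: 0.054
```

```bash
python3 - <<'E'
from h import *
rel();avg(3)
E
```

```text
t 15.05 p [0.5053 0.2509 0.3779] x [ 9.973e-01 -7.330e-02  5.000e-04] z [ 4.0e-04 -2.4e-03 -1.0e+00] F [ 0.13  0.79 -0.49] M [-0.004  0.017 -0.035] w 0.054
slide mm 92.2 lat -0.2 lift 21.8
avgF [ 0.14 -0.01 -0.91] sd [0.52 0.48 0.24]
```

Free so far. Continue over the tip.

Request:
servo_tool([
  [[-0.03, 0, -0.002, 0, 0, 0], [-0.035, 0, -0.003, 0, 0, 0], [-0.03, 0, -0.003, 0, 0, 0], [0, 0, 0, 0, 0, 0], [0, 0, 0, 0, 0, 0]],
])

```text
clock: 15.7
position: [0.5001, 0.2513, 0.3783]
ee_rot: [0.999, -0.037, 0.0, 0.001]
ft_force: [0.2, -0.5, -1.4]
grip_width: 0.056
```

```bash
python3 - <<'E'
from h import *
from workcell import cams
import cv2
rel();avg(3)
d={n:cams.camera(n) for n in("wrist","side")}
cv2.imwrite("pics/w6.png",np.hstack([cv2.resize(x[:,:,::-1],(400,400),interpolation=cv2.INTER_CUBIC) for x in(d["wrist"]["color"][180:350,240:410],d["side"]["color"][240:380,190:330])]))
E
```

```text
t 15.7 p [0.5001 0.2513 0.3783] x [ 9.973e-01 -7.340e-02  5.000e-04] z [ 3.0e-04 -2.4e-03 -1.0e+00] F [ 0.21 -0.45 -1.39] M [ 0.082 -0.004  0.051] w 0.056
slide mm 97.3 lat -0.2 lift 22.2
avgF [ 0.58 -0.6  -0.89] sd [0.07 0.55 0.04]
```

View pics/w6.png

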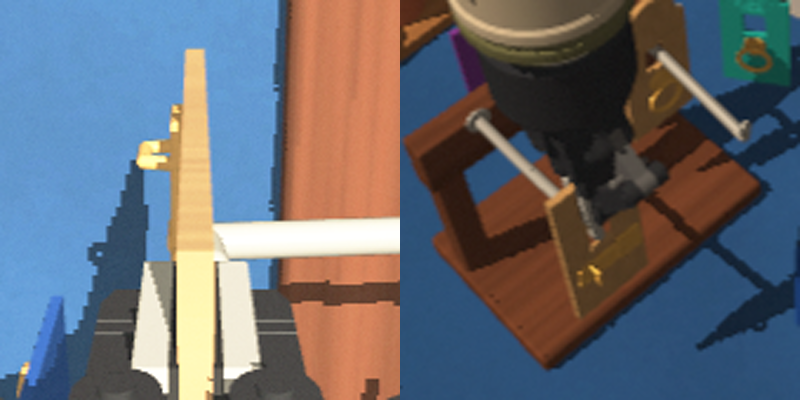

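Request:
servo_tool([
  [[-0.03, 0, -0.001, 0, 0, 0], [-0.04, 0, -0.001, 0, 0, 0], [-0.04, 0, 0, 0, 0, 0], [-0.03, 0, 0, 0, 0, 0], [0, 0, 0, 0, 0, 0], [0, 0, 0, 0, 0, 0]],
])

```text
clock: 16.55
position: [0.4925, 0.2519, 0.3784]
ee_rot: [0.999, -0.037, 0.0, 0.001]
ft_force: [-0.1, 0.4, -0.8]
grip_width: 0.056
```

```bash
python3 - <<'E'
from h import *
rel();avg(3)
E
```

```text
t 16.55 p [0.4925 0.2519 0.3784] x [ 9.973e-01 -7.330e-02  3.000e-04] z [ 1.0e-04 -2.3e-03 -1.0e+00] F [-0.09  0.37 -0.76] M [ 0.006 -0.064  0.027] w 0.056
slide mm 105.0 lat -0.2 lift 22.3
avgF [-0.25  0.58 -0.6 ] sd [0.72 0.57 0.61]
```

Request:
servo_tool([
  [[-0.08, 0, 0, 0, 0, 0], [-0.15, 0, 0, 0, 0, 0], [-0.2, 0, 0, 0, 0, 0], [-0.2, 0, 0, 0, 0, 0], [-0.15, 0, 0, 0, 0, 0], [-0.05, 0, 0, 0, 0, 0], [0, 0, 0, 0, 0, 0]],
])

```text
clock: 17.4
position: [0.4466, 0.2554, 0.3784]
ee_rot: [0.999, -0.036, 0.0, 0.001]
ft_force: [-0.1, 0.4, -0.6]
grip_width: 0.053
```

```bash
python3 - <<'E'
from h import *
from workcell import cams
import cv2
rel()
d={n:cams.camera(n) for n in("wrist","side","top")}
pickle.dump(d,open("c7.pkl","wb"))
cv2.imwrite("pics/s7.png",d["side"]["color"][:,:,::-1]);cv2.imwrite("pics/w7.png",d["wrist"]["color"][:,:,::-1])
E
```

```text
t 17.4 p [0.4466 0.2554 0.3784] x [ 9.974e-01 -7.240e-02  3.000e-04] z [ 2.0e-04 -2.4e-03 -1.0e+00] F [-0.08  0.38 -0.63] M [-0.006  0.003  0.015] w 0.053
slide mm 151.1 lat -0.4 lift 22.3
```

View pics/s7.png

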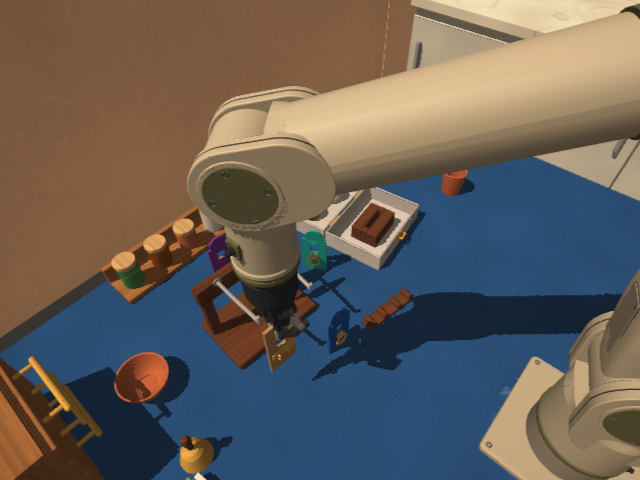

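View pics/w7.png

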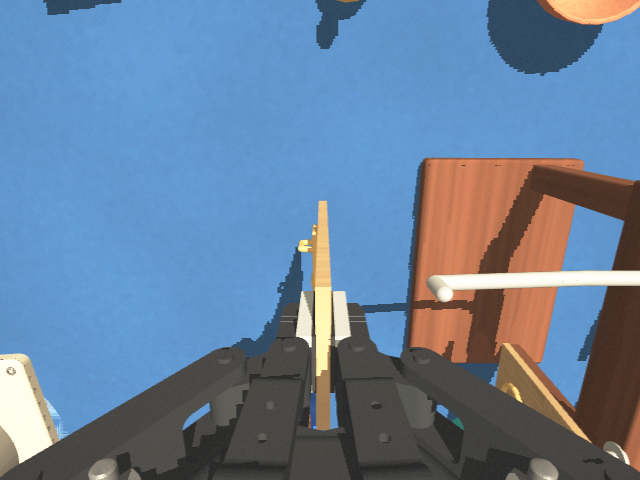

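Request:
servo_tool([
  [[0, 0, -0.3, 0, 0, 0], [0, 0, -0.5, 0, 0, 0], [0, 0, -0.5, 0, 0, 0], [0, 0, -0.5, 0, 0, 0], [0, 0, -0.4, 0, 0, 0], [0, 0, -0.2, 0, 0, 0], [0, 0, 0, 0, 0, 0]],
])

```text
clock: 18.25
position: [0.4496, 0.2544, 0.501]
ee_rot: [0.999, -0.038, -0.001, 0.002]
ft_force: [0.6, -0.4, -0.2]
grip_width: 0.054
```

```bash
python3 - <<'E'
from h import *
rel()
plan(pose([.49,-.02,.47],.143),10)
E
```

```text
t 18.25 p [0.4496 0.2544 0.501 ] x [ 0.9971 -0.0761 -0.0024] z [-0.0027 -0.0038 -1.    ] F [ 0.63 -0.45 -0.25] M [ 0.015 -0.017  0.031] w 0.054
slide mm 148.0 lat 0.4 lift 144.9
10 x [0.07, 0.55, 0.06, 0.0, 0.0, -0.25] norm mm/deg 27.966239976683877 1.2562519837957444
path [[0.451, 0.227, 0.498], [0.455, 0.171, 0.492], [0.462, 0.116, 0.486], [0.472, 0.061, 0.479], [0.483, 0.007, 0.473]] [0.49, -0.02, 0.47]
```

Request:
servo_tool([
  [[0.04, 0.35, 0.02, 0, 0, -0.2], [0.07, 0.6, 0.06, 0, 0, -0.25], [0.07, 0.6, 0.06, 0, 0, -0.25], [0.07, 0.6, 0.06, 0, 0, -0.25], [0.07, 0.6, 0.06, 0, 0, -0.25], [0.07, 0.6, 0.06, 0, 0, -0.25], [0.07, 0.6, 0.06, 0, 0, -0.25], [0.07, 0.6, 0.06, 0, 0, -0.25], [0.05, 0.4, 0.04, 0, 0, -0.25], [0.03, 0.2, 0.02, 0, 0, -0.15], [0, 0, 0, 0, 0, 0], [0, 0, 0, 0, 0, 0]],
])

```text
clock: 19.45
position: [0.4841, -0.0129, 0.4603]
ee_rot: [0.998, 0.068, -0.011, 0.003]
ft_force: [0.2, 1.3, -1.0]
grip_width: 0.055
```

```bash
python3 - <<'E'
from h import *
from workcell import cams
import cv2
st()
d={n:cams.camera(n) for n in("wrist","top")}
pickle.dump(d,open("c8.pkl","wb"))
cv2.imwrite("pics/w8.png",d["wrist"]["color"][:,:,::-1])
E
```

```text
t 19.45 p [ 0.4841 -0.0129  0.4603] x [ 0.9904  0.1362 -0.0218] z [-0.021  -0.007  -0.9998] F [ 0.18  1.25 -1.02] M [ 0.08   0.01  -0.028] w 0.055
```

View pics/w8.png

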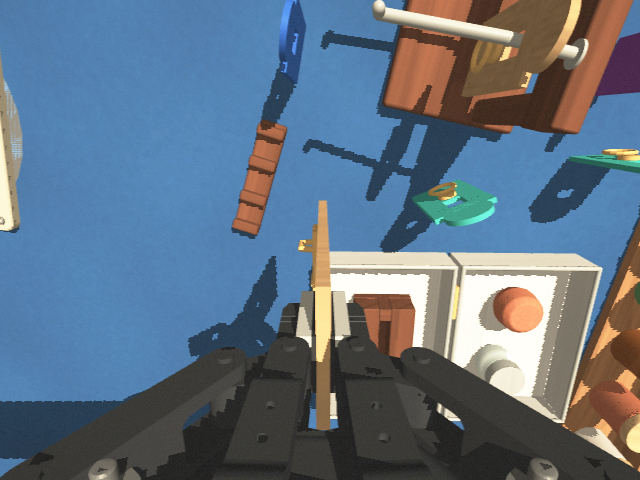

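```bash
python3 - <<'E'
import cv2
a=cv2.imread("pics/w8.png");cv2.imwrite("pics/w8c.png",cv2.resize(a[240:420,320:480],None,fx=3.3,fy=3.3,interpolation=cv2.INTER_CUBIC))
E
```

```text
(no output)
```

View pics/w8c.png

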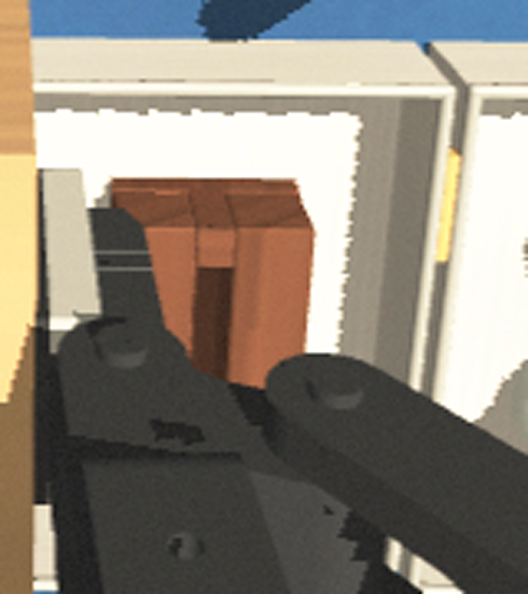

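```bash
python3 - <<'E'
from h import *
W=pickle.load(open("c8.pkl","rb"))["wrist"]
c=lambda x,y:(320+x/3.3,240+y/3.3)
P={k:atz(W,c(*q),.043)[:2] for k,q in dict(sl=(195,267),sr=(236,267),srb=(232,375),sl2=(194,360),br=(312,226),brb=(304,345),seamL=(192,228),seamR=(232,228)).items()}
for k,v in P.items():print(k,v.round(4))
print("case",[atz(W,c(*q),.045).round(4).tolist() for q in((452,92),(398,590),(40,88))])
e=(P["sl"]+P["sr"])/2
for yaw in(.135,.143,.15):
    y=np.array([-np.sin(yaw),np.cos(yaw)]);x=np.array([np.cos(yaw),np.sin(yaw)])
    print(yaw,"slot mid from near end",(e-.035*y).round(4),"from block right corner",(P["br"]-.035*x-.05*y).round(4))
E
```

```text
sl [ 0.5617 -0.1506]
sr [ 0.576  -0.1485]
srb [ 0.5832 -0.1924]
sl2 [ 0.5684 -0.1882]
br [ 0.599  -0.1286]
brb [ 0.6063 -0.1761]
seamL [ 0.5579 -0.1356]
seamR [ 0.5717 -0.1335]
case [[0.6338, -0.0717, 0.045], [0.6641, -0.2763, 0.045], [0.4975, -0.0903, 0.045]]
0.135 slot mid from near end [ 0.5736 -0.1842] from block right corner [ 0.5711 -0.1829]
0.143 slot mid from near end [ 0.5739 -0.1842] from block right corner [ 0.5715 -0.1831]
0.15 slot mid from near end [ 0.5741 -0.1841] from block right corner [ 0.5719 -0.1833]
```

```bash
python3 - <<'E'
from h import *
plan(pose([.573,-.184,.38],.146),7)
E
```

```text
7 x [0.19, 0.52, 0.23, 0.01, 0.03, -0.01] norm mm/deg 29.91554545812422 0.19019096530074475
path [[0.497, -0.037, 0.449], [0.509, -0.062, 0.438], [0.522, -0.086, 0.426], [0.535, -0.111, 0.415], [0.547, -0.135, 0.403], [0.56, -0.16, 0.391], [0.573, -0.184, 0.38]] [0.573, -0.184, 0.38]
```

Request:
servo_tool([
  [[0.12, 0.3, 0.12, 0.01, 0.03, 0], [0.2, 0.55, 0.22, 0.01, 0.03, 0], [0.2, 0.55, 0.24, 0.01, 0.04, -0.01], [0.2, 0.55, 0.24, 0.01, 0.04, -0.01], [0.2, 0.55, 0.24, 0.01, 0.03, -0.01], [0.17, 0.45, 0.2, 0.01, 0.03, -0.01], [0.12, 0.3, 0.15, 0.01, 0.02, -0.01], [0.05, 0.15, 0.08, 0, 0, 0], [0.02, 0.05, 0.03, 0, 0, 0], [0, 0, 0, 0, 0, 0], [0, 0, 0, 0, 0, 0]],
])

```text
clock: 20.65
position: [0.5764, -0.1788, 0.3785]
ee_rot: [0.997, 0.076, 0.0, -0.0]
ft_force: [-0.1, 0.3, -0.9]
grip_width: 0.05
```

```bash
python3 - <<'E'
from h import *
st();plan(pose([.573,-.184,.36],.146),2,3)
E
```

```text
t 20.65 p [ 0.5764 -0.1788  0.3785] x [9.885e-01 1.510e-01 1.000e-04] z [ 1.e-04  5.e-04 -1.e+00] F [-0.05  0.33 -0.95] M [ 0.024  0.03  -0.008] w 0.05
2 x [-0.042, 0.046, 0.185, -0.003, -0.001, 0.032] norm mm/deg 9.756149583185469 0.1607745787603641
path [[0.575, -0.181, 0.369], [0.573, -0.184, 0.36]] [0.573, -0.184, 0.36]
```

Request:
servo_tool([
  [[-0.04, 0.05, 0.1, 0, 0, 0.03], [-0.03, 0.03, 0.1, 0, 0, 0.03], [-0.01, 0.01, 0.1, 0, 0, 0], [0, 0, 0.1, 0, 0, 0], [0, 0, 0.05, 0, 0, 0], [0, 0, 0, 0, 0, 0], [0, 0, 0, 0, 0, 0]],
])

```text
clock: 21.35
position: [0.5726, -0.182, 0.3552]
ee_rot: [0.997, 0.074, 0.001, -0.0]
ft_force: [-0.1, 0.2, -0.3]
grip_width: 0.059
```

```bash
python3 - <<'E'
from h import *
from workcell import cams
import cv2
st();plan(pose([.573,-.184,.34],.146),2,3)
d={n:cams.camera(n) for n in("wrist","top","side")}
pickle.dump(d,open("c9.pkl","wb"))
cv2.imwrite("pics/w9.png",d["wrist"]["color"][:,:,::-1])
cv2.imwrite("pics/s9.png",cv2.resize(d["side"]["color"][150:290,270:430,::-1],None,fx=4,fy=4,interpolation=cv2.INTER_CUBIC))
E
```

```text
t 21.35 p [ 0.5726 -0.182   0.3552] x [0.9889 0.1485 0.002 ] z [ 0.0018  0.0011 -1.    ] F [-0.12  0.15 -0.34] M [ 0.021  0.025 -0.021] w 0.059
2 x [0.001, 0.021, 0.152, -0.005, -0.011, 0.017] norm mm/deg 7.672275906061113 0.10694568455702735
path [[0.573, -0.183, 0.348], [0.573, -0.184, 0.34]] [0.573, -0.184, 0.34]
```

View pics/w9.png

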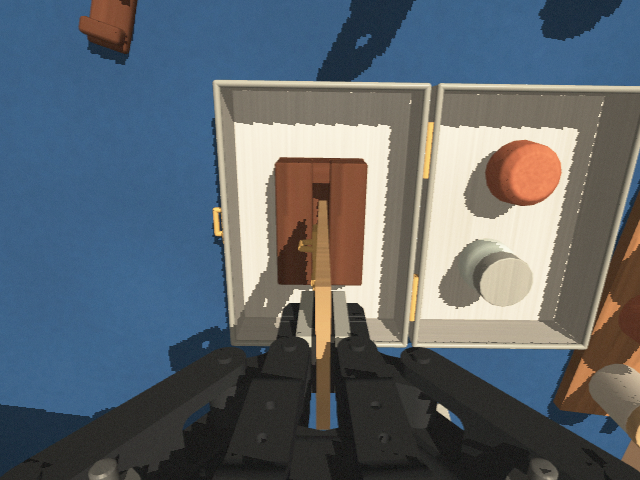

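View pics/s9.png

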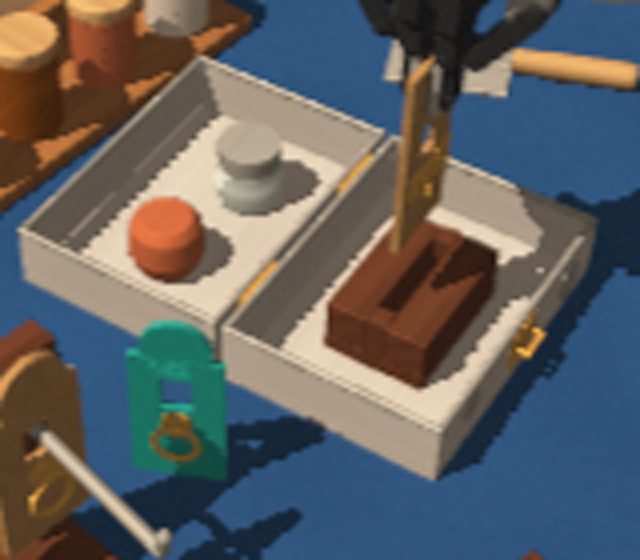

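```bash
python3 - <<'E'
import cv2
a=cv2.imread("pics/w9.png");cv2.imwrite("pics/w9c.png",cv2.resize(a[145:300,265:380],None,fx=3.8,fy=3.8,interpolation=cv2.INTER_CUBIC))
E
```

```text
(no output)
```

View pics/w9c.png

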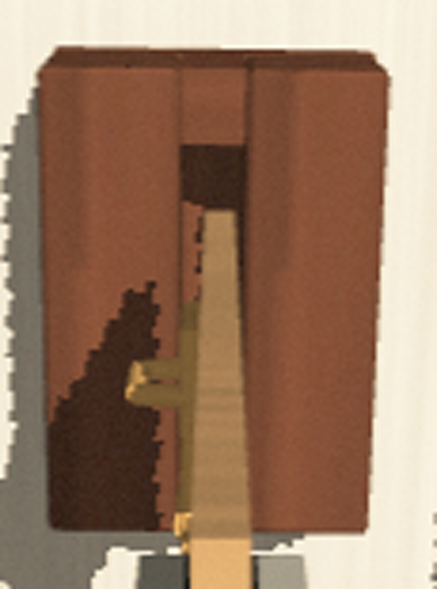

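```bash
python3 - <<'E'
from h import *
W=pickle.load(open("c9.pkl","rb"))["wrist"]
c=lambda x,y:(265+x/3.8,145+y/3.8)
B=np.array([atz(W,c(*q),.043)[:2] for q in((39,70),(387,70),(367,531),(50,531))]);print(B.round(4),B.mean(0))
S=[atz(W,c(*q),.043)[:2] for q in((181,145),(247,145))];print(np.round(S,4),np.mean(S,0))
for v in(B[0]-B[3],B[1]-B[2]):print("yaw",np.arctan2(-v[0],v[1]), np.linalg.norm(v))
v=B[1]-B[0];print(np.arctan2(v[1],v[0]),np.linalg.norm(v))
K=[atz(W,c(*q),.0882)[:2] for q in((204,210),(238,210))];print("card",np.round(K,4),np.mean(K,0))
T=np.array([.5726,-.182]);yw=.1485;print("expected card corner",T+.028*np.array([-np.sin(yw),np.cos(yw)]))
yw=.146;print("slot mid",np.mean(S,0)-.035*np.array([-np.sin(yw),np.cos(yw)]))
E
```

```text
[[ 0.5324 -0.14  ]
 [ 0.5998 -0.1299]
 [ 0.6137 -0.2275]
 [ 0.5457 -0.2377]] [ 0.57288845 -0.18375865]
[[ 0.5619 -0.1504]
 [ 0.5749 -0.1485]] [ 0.56843247 -0.1494683 ]
yaw 0.13593353339226416 0.09855377081960995
yaw 0.14175107273841417 0.09862061735017776
0.1498229357657333 0.06817154216317987
card [[ 0.5674 -0.1535]
 [ 0.573  -0.1526]] [ 0.57019986 -0.1530273 ]
expected card corner [ 0.56845727 -0.15430816]
slot mid [ 0.57352434 -0.18409594]
```

Request:
servo_tool([
  [[-0.005, 0.015, 0.1, 0, 0, 0.02], [-0.005, 0.015, 0.2, 0, 0, 0.02], [0, 0.005, 0.2, 0, 0, 0.01], [0, 0, 0.15, 0, 0, 0], [0, 0, 0.05, 0, 0, 0], [0, 0, 0, 0, 0, 0], [0, 0, 0, 0, 0, 0]],
])

```text
clock: 22.2
position: [0.5723, -0.184, 0.3164]
ee_rot: [0.997, 0.072, 0.0, -0.001]
ft_force: [-0.4, 0.3, -0.5]
grip_width: 0.05
```

```bash
python3 - <<'E'
from h import *
from workcell import cams
import cv2
st();plan(pose([.572,-.184,.30],.143),2,3)
d={n:cams.camera(n) for n in("wrist","side")}
cv2.imwrite("pics/w10.png",np.hstack([cv2.resize(x[:,:,::-1],(400,500),interpolation=cv2.INTER_CUBIC) for x in(d["wrist"]["color"][120:320,240:400],d["side"]["color"][170:270,330:410])]))
E
```

```text
t 22.2 p [ 0.5723 -0.184   0.3164] x [0.9896 0.1436 0.001 ] z [ 9.0e-04  1.3e-03 -1.0e+00] F [-0.43  0.33 -0.46] M [-0.017 -0.004  0.016] w 0.05
2 x [-0.003, -0.0, 0.164, -0.007, -0.006, 0.006] norm mm/deg 8.19206507789573 0.05435144394079856
path [[0.572, -0.184, 0.308], [0.572, -0.184, 0.3]] [0.572, -0.184, 0.3]
```

View pics/w10.png

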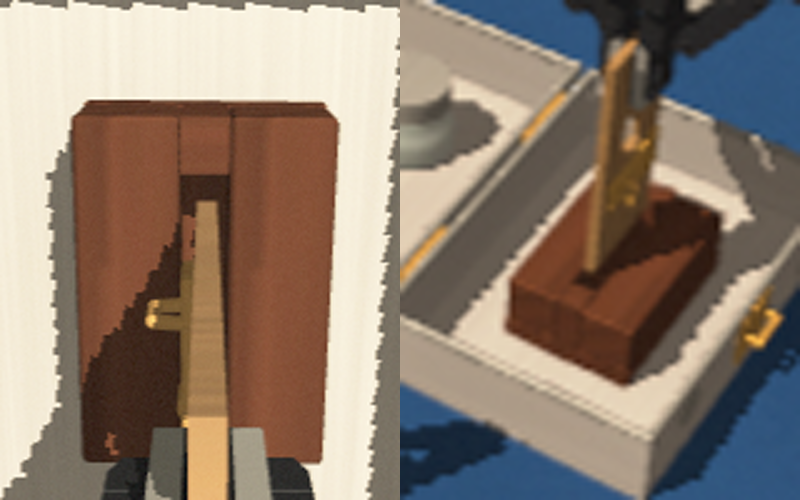

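Request:
servo_tool([
  [[0, 0, 0.05, 0, 0, 0], [0, 0, 0.1, 0, 0, 0], [0, 0, 0.1, 0, 0, 0], [0, 0, 0.1, 0, 0, 0], [0, 0, 0.1, 0, 0, 0], [0, 0, 0.08, 0, 0, 0], [0, 0, 0.04, 0, 0, 0], [0, 0, 0, 0, 0, 0], [0, 0, 0, 0, 0, 0]],
])

```text
clock: 23.2
position: [0.5725, -0.1839, 0.2859]
ee_rot: [0.997, 0.072, 0.001, -0.0]
ft_force: [-0.7, -0.3, -0.9]
grip_width: 0.057
```

```bash
python3 - <<'E'
from h import *
st();avg(3)
E
```

```text
t 23.2 p [ 0.5725 -0.1839  0.2859] x [0.9896 0.1437 0.002 ] z [ 0.0019  0.0011 -1.    ] F [-0.67 -0.28 -0.86] M [ 0.012  0.011 -0.014] w 0.057
avgF [-0.11 -0.26 -0.68] sd [0.11 0.42 0.14]
```

Inside, no contact yet; expected floor at about 0.280.

Request:
servo_tool([
  [[0, 0, 0.04, 0, 0, 0], [0, 0, 0.04, 0, 0, 0], [0, 0, 0.02, 0, 0, 0], [0, 0, 0, 0, 0, 0], [0, 0, 0, 0, 0, 0]],
])

```text
clock: 23.85
position: [0.5727, -0.184, 0.281]
ee_rot: [0.997, 0.072, 0.001, -0.0]
ft_force: [-0.0, 0.2, -1.2]
grip_width: 0.051
```

```bash
python3 - <<'E'
from h import *
st();avg(3)
E
```

```text
t 23.85 p [ 0.5727 -0.184   0.281 ] x [0.9896 0.1437 0.003 ] z [ 2.9e-03  9.0e-04 -1.0e+00] F [-0.05  0.17 -1.2 ] M [-0.005  0.011  0.016] w 0.051
avgF [ 0.17 -0.02 -0.71] sd [0.08 0.08 0.47]
```

Request:
servo_tool([
  [[0, 0, 0.02, 0, 0, 0], [0, 0, 0.01, 0, 0, 0], [0, 0, 0, 0, 0, 0], [0, 0, 0, 0, 0, 0]],
])

```text
clock: 24.4
position: [0.5729, -0.184, 0.2803]
ee_rot: [0.997, 0.072, 0.002, -0.0]
ft_force: [-0.3, 0.5, 0.6]
grip_width: 0.052
```

```bash
python3 - <<'E'
from h import *
st();avg(3)
E
```

```text
t 24.4 p [ 0.5729 -0.184   0.2803] x [0.9896 0.1437 0.0041] z [ 4.1e-03  7.0e-04 -1.0e+00] F [-0.25  0.48  0.56] M [ 0.005  0.035 -0.025] w 0.052
avgF [-0.13  0.02  0.31] sd [0.02 0.03 0.5 ]
```

Request:
servo_tool([
  [[0, 0, 0.015, 0, 0, 0], [0, 0, 0.01, 0, 0, 0], [0, 0, 0, 0, 0, 0]],
])

```text
clock: 24.85
position: [0.5731, -0.184, 0.2803]
ee_rot: [0.997, 0.072, 0.003, -0.0]
ft_force: [0.7, 0.8, -0.8]
grip_width: 0.055
```

```bash
python3 - <<'E'
from h import *
st();avg(3)
E
```

```text
t 24.85 p [ 0.5731 -0.184   0.2803] x [0.9896 0.1438 0.005 ] z [ 5.e-03  7.e-04 -1.e+00] F [ 0.65  0.8  -0.83] M [ 0.014  0.022 -0.004] w 0.055
avgF [-0.63  0.07  2.  ] sd [0.44 0.42 0.21]
```

Request:
servo_tool([
  [[0, 0, 0, 0, 0, 0], [0, 0, 0, 0, 0, 0], [0, 0, 0, 0, 0, 0]],
], jaw=225)

```text
clock: 25.3
position: [0.5731, -0.184, 0.2798]
ee_rot: [0.997, 0.072, 0.002, -0.0]
ft_force: [0.9, -1.5, -0.1]
grip_width: 0.116
```

```bash
python3 - <<'E'
from h import *
from workcell import cams
import cv2
st()
d={n:cams.camera(n) for n in("wrist","side")}
cv2.imwrite("pics/w11.png",np.hstack([cv2.resize(x[:,:,::-1],(400,500),interpolation=cv2.INTER_CUBIC) for x in(d["wrist"]["color"][170:370,240:400],d["side"]["color"][170:270,330:410])]))
E
```

```text
t 25.3 p [ 0.5731 -0.184   0.2798] x [0.9896 0.1437 0.0049] z [ 4.8e-03  7.0e-04 -1.0e+00] F [ 0.93 -1.52 -0.1 ] M [ 0.017 -0.024 -0.004] w 0.116
```

View pics/w11.png

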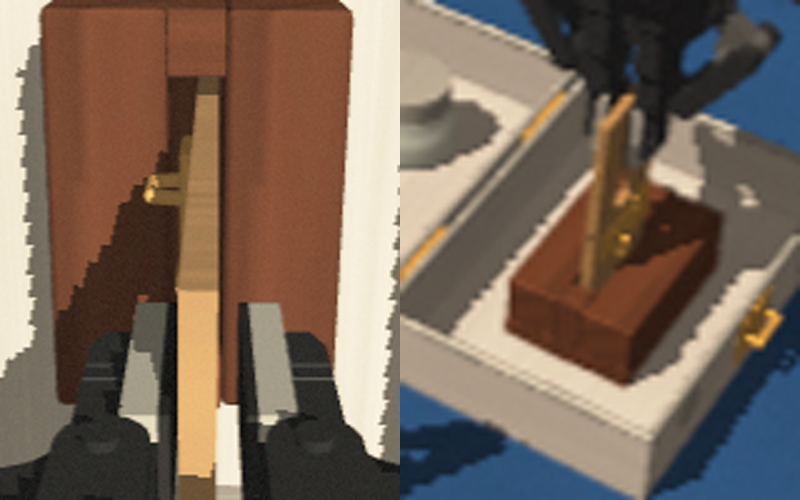

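Request:
servo_tool([
  [[0, 0, 0, 0, 0, 0], [0, 0, 0, 0, 0, 0], [0, 0, 0, 0, 0, 0], [0, 0, 0, 0, 0, 0], [0, 0, 0, 0, 0, 0]],
], jaw=170)

```text
clock: 25.9
position: [0.5731, -0.184, 0.2798]
ee_rot: [0.997, 0.072, 0.002, -0.0]
ft_force: [0.8, -0.8, -0.9]
grip_width: 0.338
```

Request:
servo_tool([
  [[0, 0, 0, 0, 0, 0], [0, 0, 0, 0, 0, 0], [0, 0, 0, 0, 0, 0], [0, 0, 0, 0, 0, 0], [0, 0, 0, 0, 0, 0], [0, 0, 0, 0, 0, 0]],
], jaw=60)

```text
clock: 26.5
position: [0.5731, -0.184, 0.2798]
ee_rot: [0.997, 0.072, 0.002, -0.0]
ft_force: [-0.5, 0.2, -0.2]
grip_width: 0.759
```

```bash
python3 - <<'E'
from h import *
from workcell import cams
import cv2
st()
d={n:cams.camera(n) for n in("wrist","side")}
cv2.imwrite("pics/w12.png",np.hstack([cv2.resize(x[:,:,::-1],(400,500),interpolation=cv2.INTER_CUBIC) for x in(d["wrist"]["color"][150:470,190:450],d["side"]["color"][170:270,330:410])]))
E
```

```text
t 26.5 p [ 0.5731 -0.184   0.2798] x [0.9896 0.1438 0.0049] z [ 4.8e-03  7.0e-04 -1.0e+00] F [-0.49  0.15 -0.25] M [-0.008 -0.026 -0.029] w 0.759
```

View pics/w12.png

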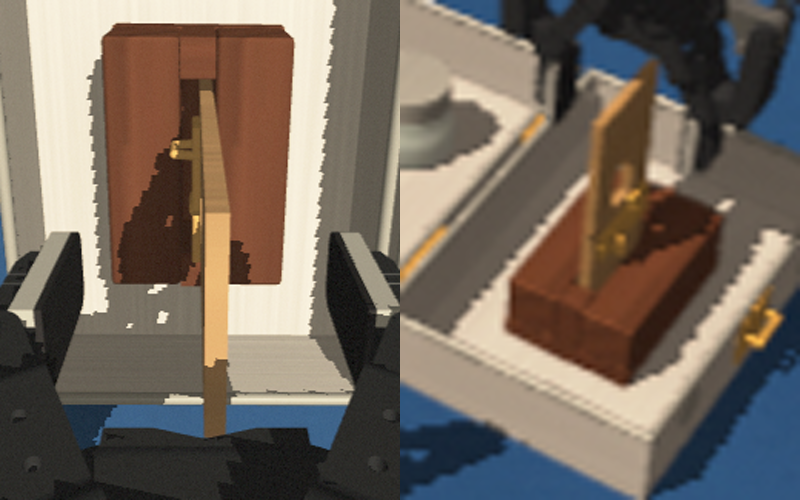

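Request:
servo_tool([
  [[0, 0, -0.1, 0, 0, 0], [0, 0, -0.2, 0, 0, 0], [0, 0, -0.4, 0, 0, 0], [0, 0, -0.6, 0, 0, 0], [0, 0, -0.6, 0, 0, 0], [0, 0, -0.6, 0, 0, 0], [-0.2, 0, -0.4, 0, 0, 0], [-0.6, -0.2, 0, 0, 0, 0], [-0.6, -0.2, 0, 0, 0, 0], [-0.3, -0.1, 0, 0, 0, 0], [0, 0, 0, 0, 0, 0]],
])

```text
clock: 27.7
position: [0.481, -0.1714, 0.4391]
ee_rot: [0.997, 0.072, 0.006, 0.001]
ft_force: [0.7, 0.2, 0.3]
grip_width: 0.763
```

```bash
python3 - <<'E'
from h import *
from workcell import cams
import cv2
st()
d={n:cams.camera(n) for n in("wrist","side","top")}
pickle.dump(d,open("c13.pkl","wb"))
cv2.imwrite("pics/s13.png",d["side"]["color"][:,:,::-1])
cv2.imwrite("pics/s13c.png",cv2.resize(d["side"]["color"][170:330,190:420,::-1],None,fx=3.4,fy=3.4,interpolation=cv2.INTER_CUBIC))
cv2.imwrite("pics/w13.png",d["wrist"]["color"][:,:,::-1])
E
```

```text
t 27.7 p [ 0.481  -0.1714  0.4391] x [0.9896 0.1433 0.0118] z [ 0.012  -0.001  -0.9999] F [0.66 0.15 0.25] M [ 0.048 -0.034  0.045] w 0.763
```

View pics/s13c.png

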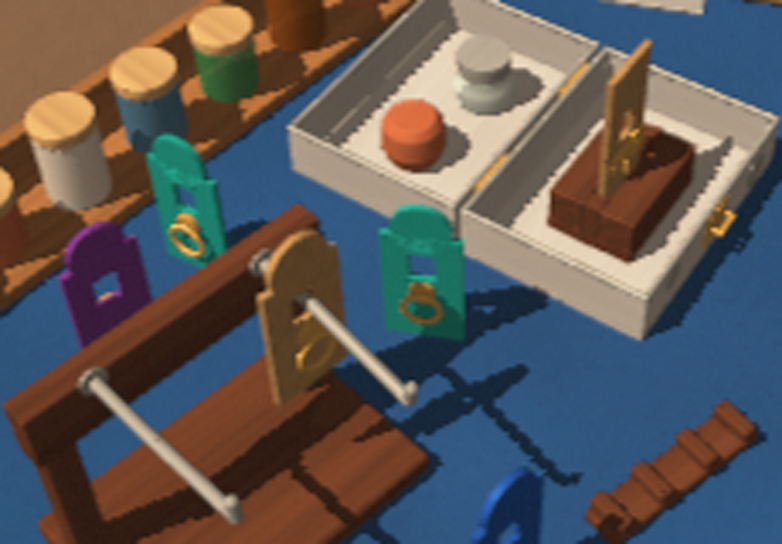

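View pics/w13.png

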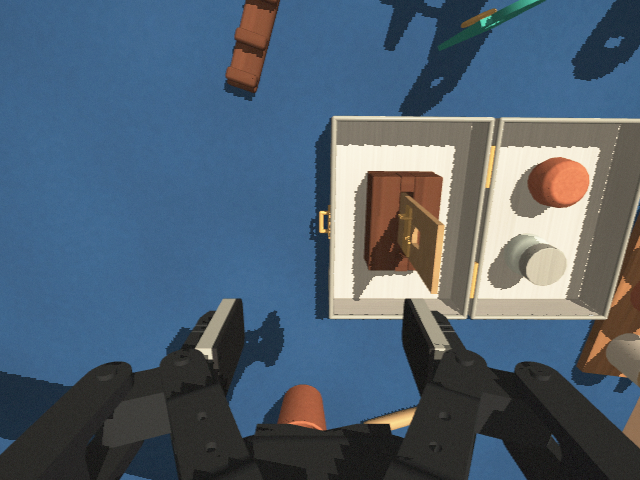

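```bash
python3 - <<'E'
from h import *
import cv2
d=pickle.load(open("c13.pkl","rb"))
a=d["side"]["color"][175:240,355:400,::-1];b=d["wrist"]["color"][165:300,360:450,::-1]
cv2.imwrite("pics/z13.png",np.hstack([cv2.resize(a,(390,563),interpolation=cv2.INTER_CUBIC),cv2.resize(b,(375,563),interpolation=cv2.INTER_CUBIC)]))
W,S=d["wrist"],d["side"]
yw=.144;x=np.array([np.cos(yw),np.sin(yw),0]);y=np.array([-np.sin(yw),np.cos(yw),0]);o=np.array([.573,-.184,.013])
for ln in(-.15,-.1,-.05,0,.05,.1,.15,.2,.25):
    n=np.array([0,0,1])*np.cos(ln)+x*np.sin(ln);q=[]
    for sy in(.028,-.028):
        X=o+sy*y+.13*n;q+=[((proj(S,X)-[355,175])*8.667).round(0).tolist(),((proj(W,X)-[360,165])*4.17+[390,0]).round(0).tolist()]
    print(ln,q)
E
```

```text
-0.15 [[193.0, 204.0], [599.0, 253.0], [291.0, 84.0], [578.0, 537.0]]
-0.1 [[172.0, 193.0], [636.0, 254.0], [270.0, 73.0], [613.0, 539.0]]
-0.05 [[150.0, 182.0], [673.0, 255.0], [249.0, 64.0], [647.0, 540.0]]
0 [[129.0, 173.0], [710.0, 255.0], [228.0, 55.0], [682.0, 540.0]]
0.05 [[107.0, 164.0], [746.0, 254.0], [207.0, 47.0], [716.0, 540.0]]
0.1 [[86.0, 157.0], [781.0, 254.0], [186.0, 40.0], [749.0, 538.0]]
0.15 [[64.0, 150.0], [816.0, 252.0], [165.0, 34.0], [782.0, 536.0]]
0.2 [[43.0, 145.0], [849.0, 250.0], [144.0, 29.0], [813.0, 533.0]]
0.25 [[22.0, 140.0], [880.0, 248.0], [123.0, 25.0], [843.0, 530.0]]
```

View pics/z13.png

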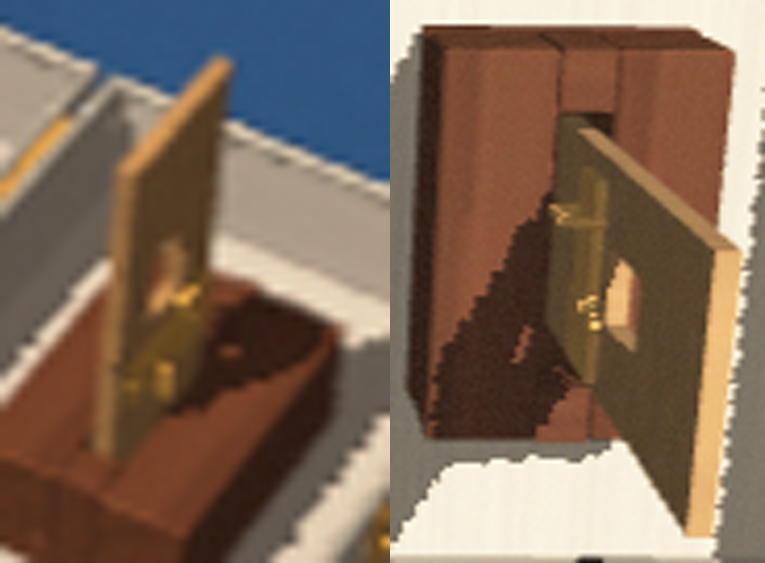

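```bash
python3 - <<'E'
from h import *
from workcell import order,cams
import cv2
a=cams.camera("side")["color"].astype(int);b=pickle.load(open("c13.pkl","rb"))["side"]["color"].astype(int)
print("diff",np.abs(a-b)[170:330,190:420].mean());st()
print(order.hand_in())
E
```

```text
diff 0.7104257246376812
t 27.9 p [ 0.4832 -0.1713  0.4378] x [0.9895 0.1442 0.0104] z [ 0.0106 -0.001  -0.9999] F [-0.26  0.13  0.26] M [0.015 0.038 0.007] w 0.762
the job is handed in; nothing more can be done
None
```

The hasp card is off its peg and standing in the slot of the walnut block, and I handed the job in at 27.9 s.

**Off the peg:** I pinched the card by its plain top and lifted it. It was on the peg at the stand's +y end, which the camera fit showed bent up by about 0.08 rad. Near the end of the wire I raised the card until the hole's lower edge touched it. Averaged downward force went from about 0.8 N (the card's weight) to about 2.5 N, so the wire saw under 2 N. I then backed off about 1.5 mm and slid over the tip. No contact showed above the sensor noise of about 1 N.

**Into the slot:** I lowered the card until it touched the floor at the expected height, pressed to about 2 N, opened the jaws and moved the gripper well clear.

**Last checks:**
- The card stands within about 0.02 rad of upright and is fully down. Two side-camera pictures about 0.2 s apart showed no change.
- The rounded-top card still hangs on its peg, and the two small pots in the case and the brush rest were where they had been. The cup and knife I saw only in part, and I took no final close look at the bell or the bowl, but the arm never went near any of them.
- My first coarse side-and-top measurement put both peg tips too low, as if both bent down. The close wrist views and the feel of the wire both said this peg bends up, and I used those.
- No other check failed or disagreed.

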